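Check two bushings on a limit gauge and sort them

TASK

The two brass bushings lying in the rack still have to be checked for bore size. One after the other, slide each onto the stepped pin of the limit gauge as far as it will go without forcing it, draw it off and put it away before you take the next: one that the pin's shoulder stops is good and goes into a groove of the empty rack, centred and fully down; one that slides on over the shoulder up to the collar is oversize and is laid in the metal reject tray. Do not disturb the tools lying about.

Things in the scene. Friction and masses are not known exactly. Their poses are not given: they have to be found in the camera images.
- bushing_1: a brass bushing (thick tube, open at both ends) lying on its side: 90 mm long, 46 mm outside diameter, about 0.55 kg. Origin at the tube's centre, x along its axis; it may have rolled about x. The two have the same outside; one is bored 26 mm (good), the other 33 mm (oversize). The name does not say which; the gauge does.
- bushing_2: a brass bushing (thick tube, open at both ends) lying on its side: 90 mm long, 46 mm outside diameter, about 0.55 kg. Origin at the tube's centre, x along its axis; it may have rolled about x. The two have the same outside; one is bored 26 mm (good), the other 33 mm (oversize). The name does not say which; the gauge does.
- incoming_rack: brown wooden rack, 80 (x) by 170 (y) mm, 36 mm high: a board with two rails at x = -28 and +28 mm, each 10 mm thick. Two 90 degree V grooves, 36 mm wide at the top, at y = +50 and -50 mm hold a bushing each, its axis along the rack's x. Origin: centre of the underside. Fixed. Holds the two bushings to be checked, axes 50.5 mm above the worktop.
- empty_rack: brown wooden rack, 80 (x) by 170 (y) mm, 36 mm high: a board with two rails at x = -28 and +28 mm, each 10 mm thick. Two 90 degree V grooves, 36 mm wide at the top, at y = +50 and -50 mm hold a bushing each, its axis along the rack's x. Origin: centre of the underside. Fixed. Empty at the start; takes the good bushing.
- empty_rack_groove1 (a point): where the centre of a bushing lies when seated in the groove at the rack's +y end (50.5 mm above the worktop); x along the groove, z up
- empty_rack_groove2 (a point): the same for the groove at the rack's -y end
- reject_tray: shallow open tray of bare sheet metal, 130 mm (x) by 190 mm (y), walls 30 mm high and 3 mm thick, bottom 3 mm thick. Origin at the centre of the underside. A bushing lying in it has its centre 26 mm above the worktop and may roll. Fixed.
- gauge: go/no-go gauge, fixed: a dark foot 110 (x) by 80 (y) by 14 mm carries a grey head 44 (x) by 48 (y) mm, 119 mm high, that clamps a horizontal, rigid steel pin, pointing to the gauge's -x at y = 0, 95 mm above the worktop. A collar (38 mm diameter, 8 mm thick) ends the pin at the head, its front at x = -30 mm. Origin: centre of the head, on the underside.
- pin_nose (a point): centre of the pin's free end, on its axis; x points along the pin towards the head (the way a bushing is slid on), z up. The nose widens from 13 to 22 mm diameter over the first 12 mm, then the go part, 22 mm diameter, runs 50 mm to the shoulder.
- pin_step (a point): centre of the pin's square shoulder, 62 mm from its free end; axes as pin_nose. Behind it the no-go part, 29 mm diameter, runs 30 mm to the collar. A good bushing stops with its leading end at the shoulder, an oversize one with its leading end at the collar, 30 mm further on. More than 60 N on the pin is forcing it.
- loupe: green eye loupe, 39 mm across, 30 mm high (bystander)
- engineer_square: steel engineer's square, 78 x 98 mm, lying flat (bystander)
- outside_micrometer: small outside micrometer, 115 mm long, lying flat (bystander)
Not all that is in view belongs to the job. What is shaped like the bushing_2 but pink or red is not meant.

How it is judged:
On the way, in this order (a step that is already met when the one before it is completed fails the run):
1. the first bushing is slid onto the pin as far as it goes: the good one to within 5 mm of the shoulder, the oversize one at least 20 mm past it, its axis within 4 mm and 0.1 rad of the pin's (((x of bushing_1 in the frame of pin_step above -0.05 m and y of bushing_1 in the frame of pin_step between -0.004 and 0.004 m and z of bushing_1 in the frame of pin_step between -0.004 and 0.004 m and angle between the x axis of bushing_1 and the x axis of pin_step, either way round below 0.1 rad) or (x of bushing_2 in the frame of pin_step above -0.025 m and y of bushing_2 in the frame of pin_step between -0.004 and 0.004 m and z of bushing_2 in the frame of pin_step between -0.004 and 0.004 m and angle between the x axis of bushing_2 and the x axis of pin_step, either way round below 0.1 rad))), for 0.2 s.
2. with the first one put away in its place and let go, the other is slid onto the pin as far as it goes, to the same limits (((((x of bushing_1 in the frame of empty_rack_groove1 between -0.015 and 0.015 m and y of bushing_1 in the frame of empty_rack_groove1 between -0.006 and 0.006 m and z of bushing_1 in the frame of empty_rack_groove1 between -0.005 and 0.005 m and angle between the x axis of bushing_1 and the x axis of empty_rack_groove1, either way round below 0.12 rad) or (x of bushing_1 in the frame of empty_rack_groove2 between -0.015 and 0.015 m and y of bushing_1 in the frame of empty_rack_groove2 between -0.006 and 0.006 m and z of bushing_1 in the frame of empty_rack_groove2 between -0.005 and 0.005 m and angle between the x axis of bushing_1 and the x axis of empty_rack_groove2, either way round below 0.12 rad)) and contact force between bushing_1 and the fingers below 0.5 N and (x of bushing_2 in the frame of pin_step above -0.025 m and y of bushing_2 in the frame of pin_step between -0.004 and 0.004 m and z of bushing_2 in the frame of pin_step between -0.004 and 0.004 m and angle between the x axis of bushing_2 and the x axis of pin_step, either way round below 0.1 rad)) or ((x of bushing_2 in the frame of reject_tray between -0.062 and 0.062 m and y of bushing_2 in the frame of reject_tray between -0.092 and 0.092 m and z of bushing_2 in the frame of reject_tray between 0.015 and 0.04 m) and contact force between bushing_2 and the fingers below 0.5 N and (x of bushing_1 in the frame of pin_step above -0.05 m and y of bushing_1 in the frame of pin_step between -0.004 and 0.004 m and z of bushing_1 in the frame of pin_step between -0.004 and 0.004 m and angle between the x axis of bushing_1 and the x axis of pin_step, either way round below 0.1 rad)))), for 0.2 s.
At the end, for the whole second after the job is handed in: The good bushing (the one the shoulder stopped) lies at rest in a groove of the empty rack, fully down (5 mm), centred within 15 mm along the groove and 6 mm across it, in line within 0.12 rad; the oversize bushing lies at rest on its side on the bottom of the reject tray; both are let go (((x of bushing_1 in the frame of empty_rack_groove1 between -0.015 and 0.015 m and y of bushing_1 in the frame of empty_rack_groove1 between -0.006 and 0.006 m and z of bushing_1 in the frame of empty_rack_groove1 between -0.005 and 0.005 m and angle between the x axis of bushing_1 and the x axis of empty_rack_groove1, either way round below 0.12 rad) or (x of bushing_1 in the frame of empty_rack_groove2 between -0.015 and 0.015 m and y of bushing_1 in the frame of empty_rack_groove2 between -0.006 and 0.006 m and z of bushing_1 in the frame of empty_rack_groove2 between -0.005 and 0.005 m and angle between the x axis of bushing_1 and the x axis of empty_rack_groove2, either way round below 0.12 rad)) and x of bushing_2 in the frame of reject_tray between -0.062 and 0.062 m and y of bushing_2 in the frame of reject_tray between -0.092 and 0.092 m and z of bushing_2 in the frame of reject_tray between 0.015 and 0.04 m and linear speed of each of bushing_1, bushing_2 below 0.02 m/s and angular speed of each of bushing_1, bushing_2 below 0.3 rad/s); the robot touches nothing.
It fails at once if a bushing is forced against the gauge with more than 60 N (contact force between any of bushing_1, bushing_2 and gauge above 60 N).
It fails at once if one of the tools lying about is shifted by more than 30 mm (distance of any of loupe, engineer_square, outside_micrometer from where it was at the start of the episode above 0.03 m).
It also fails if it takes over 69 s, if anything falls off the work surface, if the arm or the gripper's body presses on something with over 40 N, if the wrist force passes 120 N, or if a joint passes its speed limit or range.

ROBOT

A 7-joint arm with a two-finger parallel gripper is mounted at the origin on a cart in front of the work surface, level with it; the furniture and walls round the work are solid. World frame = base frame: x ahead of the robot, y to its left, z up, the work surface at z = 0. Lengths are in m, angles in rad, forces in N, time in s.
With the tool pointing down it reaches from about 0.425 to 0.95 m from the base axis. Payload 4.7 kg.
Tool frame: the origin (TCP) lies at the very end of the fingers, on their centre line; the grasp point (between the pads) lies pinch_z behind it (pinch_z is the distance from the TCP to the grasp point, in m); z points along the fingers, y is the line along which they close (so a half turn about z gives the same grasp; the last joint's range is limited). The gripper opens to 85 mm and grips with 20 to 120 N. Pads are 22 mm wide; open, the fingers measure 114 mm over their backs; the gripper's body (76 mm by 85 mm) begins 54 mm behind the grasp point. The pads swing forward as they close: fully open they stand 13 mm farther back than shut.
Start: joints at [-0.029, 0.469, -0.049, 1.532, 0.024, 1.141, -0.082], TCP at [0.675, 0, 0.231] pointing down, gripper open.
Joint ranges: [-2.59, 2.59], [-0.33, 1.99], [-1.39, 1.29], [0.1, 2.45], [-1.04, 4.18], [0.21, 1.99], [-2.66, 2.66]. Speed limits (rad/s): [2.57, 2.57, 3.14, 3.14, 3.14, 3.14, 3.14].

INTERFACE

Orientations are given as a rotation vector (axis times angle).
In Python, from bench import get_obs, get_image, finish_job, pinch_z gives the robot as it stands. The module is installed in compiled form; this text tells all that it offers.
- The arm moves only by the tool step_arm, never from a script. Its argument "series" is a list of rows, each an object with "claw": the closure, from -1 (fully open) to 1 (shut), so that 0 is half open; "dp": the shift along the world's x, y, z each as a share of 50 mm, from -1 to 1, a list of three; "twist": the turn, a rotation vector about the world's x, y, z each as a share of 6 degrees, from -1 to 1, a list of three. A call has 1 to 8 rows; each row shifts and turns the commanded pose from where the row before left it; what a row does not reach is not made up. A row lasts 1/10 s, in which the tool goes at most 50 mm and 8.59 degrees, less where a joint would pass 70% of its speed; a pose out of reach is approached as far as the arm can. A call with a number of a shift or a turn outside -1 to 1 is refused whole. A call with a gripper value outside its range is refused whole. The fingers move at their own pace and stop on an object; "newtons" is the grip in N (left out, the last holds). Time passes only in rows, so rows that do not move let the fingers close. It gives the time, the measured TCP pose, the force, the opening and the grip force at its end, in the units of the state.
- get_obs(): the state, without advancing time (a new reading comes with each control period).
- get_image(name): name is "scene" or "side" or "wrist"; returns a dict with "img" (400x640x3 uint8, red, green, blue), "fx", "fy", "cx", "cy" (pixels), "R" (3x3) and "t" (3): a world point X has camera coordinates R X + t; the wrist camera has in their place "tool_from_camera" (4x4, takes a point from camera to tool coordinates, whose origin is the TCP and whose axes are the flange's). Camera axes: x right, y down, z forward; pixel columns grow to the right and rows downward; lengths in m; the calibration is good to about 2 mm. The wrist camera is an equidistant fisheye: a pixel r from the principal point sees the ray r / f radians off the axis. A picture is of the moment at which its call begins: read the wrist's pose just before it. There is no depth.
- finish_job(): hands the job in; it is judged then, once.
The state is a dict: "clock": time; "joint_positions": joint angles; "joint_velocities": joint speeds; "effort": joint torques, N m; "tcp_pos": TCP position; "ee_rot": TCP orientation; "force": force on the tool from outside, world axes, zero at the start; "torque": the same for the moment, N m; "opening": opening from 0.0 (shut) to 1.0 (fully open); "finger_force": force on a finger pad.
Only numpy, scipy, OpenCV 4.12 (cv2) and the standard library are available. Lean on these libraries where they do the work, as an engineer would, in place of code of your own. Each camera call takes 0.05 s, during which the arm holds its last target. There are 200 camera calls.

## Working session

There is one attempt and no reset: what is moved stays moved. The work goes in short steps, Python scripts to look and compute and a tool call to move; the robot and the scene stay as the last step left them, time stands still between calls to the robot, and variables do not carry over. Pictures are saved under pics/ and viewed, at most 10 in all, crops included, and the job is handed in when it is done.

Besides the shell and the picture viewer there is one more tool, called in YAML: its name, and indented under it one key for each argument. step_arm: Moves the arm, as the interface text tells. Its arguments: {"type":"object","properties":{"series":{"type":"array","items":{"type":"object","properties":{"claw":{"type":"number"},"dp":{"type":"array","items":{"type":"number"}},"twist":{"type":"array","items":{"type":"number"}}}}},"newtons":{"type":"number"}},"required":["series"]}

```bash
mkdir -p pics; cat > h.py <<'E'
import numpy as np, cv2
from bench import get_obs, get_image, finish_job, pinch_z
E
python3 - <<'E'
from h import *
o=get_obs();print(o,pinch_z)
for n in ("scene","side","wrist"):
    d=get_image(n);cv2.imwrite(f"pics/{n}0.png",d["img"][:,:,::-1]);np.save(f"pics/{n}0.npy",d,allow_pickle=True)
    print(n,{k:np.round(v,4).tolist() for k,v in d.items() if k!="img"})
E
```

```text
{'clock': 0.0, 'joint_positions': array([-0.02887304,  0.46945084, -0.04856829,  1.5337149 ,  0.02409206,
        1.14098692, -0.08230873]), 'joint_velocities': array([ 5.32064633e-04,  1.19279446e-03,  3.55274355e-03,  7.60144709e-04,
        1.51592452e-03, -1.44557367e-03,  2.33708323e-05]), 'effort': array([ 1.18357209e-03, -5.10321057e+01, -4.63755790e-02, -2.37716943e+01,
        1.05899444e-02,  7.35067850e-03,  1.56414734e-05]), 'tcp_pos': array([ 6.74408273e-01, -2.17613911e-05,  2.30246117e-01]), 'ee_rot': array([-2.22052722, -2.22045906,  0.00227711]), 'force': array([-0.89726352,  0.55163206, -0.5642216 ]), 'torque': array([-0.01371722,  0.05047634,  0.00140598]), 'finger_force': 0.0, 'opening': 1.0028266218139414} 0.0187
scene {'fx': 413.2154, 'fy': 413.2154, 'cx': 317.6486, 'cy': 202.989, 'R': [[-0.8741, -0.4857, -0.0067], [-0.3197, 0.5856, -0.7449], [0.3657, -0.649, -0.6671]], 't': [0.486, 0.2192, 1.024]}
side {'fx': 416.4195, 'fy': 416.4195, 'cx': 321.9493, 'cy': 196.6589, 'R': [[0.8469, -0.5316, -0.0104], [-0.3214, -0.4962, -0.8065], [0.4236, 0.6864, -0.5911]], 't': [-0.4292, 0.2373, 0.9078]}
wrist {'fx': 309.7069, 'fy': 309.7069, 'cx': 324.0458, 'cy': 199.4796, 'tool_from_camera': [[-0.0013, -0.9639, -0.2664, 0.0683], [1.0, -0.0013, -0.0002, -0.0005], [-0.0001, -0.2664, 0.9639, -0.1442], [0.0, 0.0, 0.0, 1.0]]}
```

View pics/scene0.png

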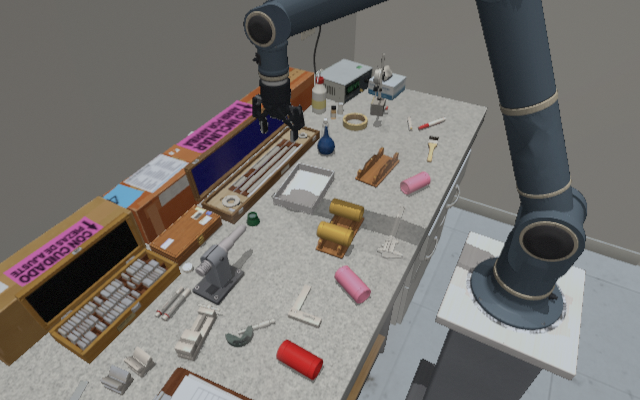

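View pics/side0.png

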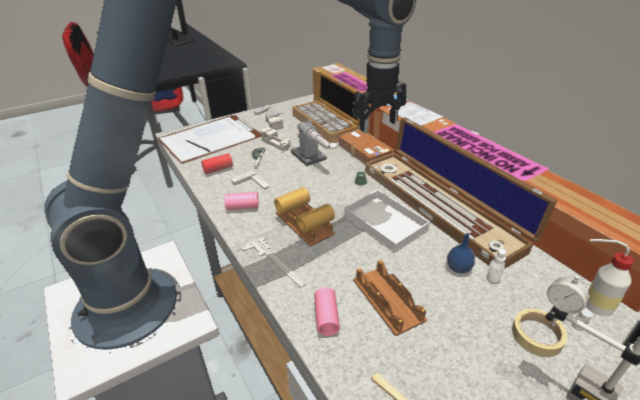

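View pics/wrist0.png

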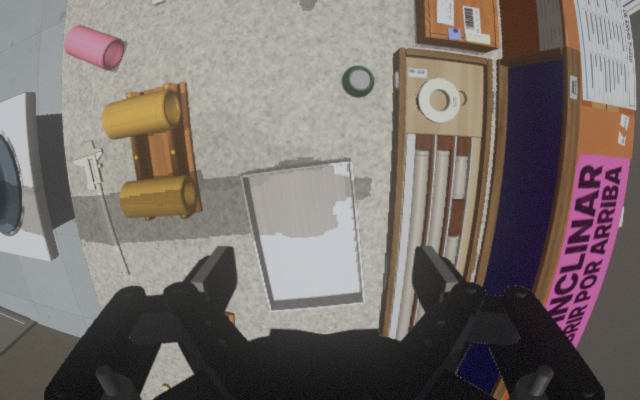

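The scene shows brass bushings at scene (347,210) and (334,236) in the incoming rack. The lookalikes are pink at (416,182) and (352,284), and red at (300,358). I choose the two brass ones in the rack. The gauge is at (220,265), its pin pointing to about (242,230). The empty rack is at (380,165), the tray at (305,185) and the loupe at (252,218).

```bash
cat >> h.py <<'E'
from scipy.spatial.transform import Rotation as Ro
def ray(d,u,v,o=None):
    if "R" in d:
        R=np.array(d["R"]);t=np.array(d["t"])
        return -R.T@t, R.T@np.array([(u-d["cx"])/d["fx"],(v-d["cy"])/d["fy"],1.])
    a=np.array([u-d["cx"],v-d["cy"]])/d["fx"];r=np.hypot(*a)+1e-12
    c=np.array([*(a/r*np.sin(r)),np.cos(r)])
    T=np.array(d["tool_from_camera"]);Rw=Ro.from_rotvec(o["ee_rot"]).as_matrix()
    return Rw@T[:3,3]+o["tcp_pos"], Rw@T[:3,:3]@c
def onz(d,u,v,z,o=None):
    p,q=ray(d,u,v,o); return p+q*(z-p[2])/q[2]
def tri(*rs):
    A=0;b=0
    for p,q in rs:
        q=q/np.linalg.norm(q);M=np.eye(3)-np.outer(q,q);A=A+M;b=b+M@p
    return np.linalg.solve(A,b)
def snap(n,name):
    o=get_obs();d=get_image(n);cv2.imwrite(f"pics/{name}.png",d["img"][:,:,::-1])
    d["o"]=o;np.save(f"pics/{name}.npy",d,allow_pickle=True);return d,o
def load(name): return np.load(f"pics/{name}.npy",allow_pickle=True).item()
def brass(img):
    h=cv2.cvtColor(img,cv2.COLOR_RGB2HSV)
    return cv2.inRange(h,(18,150,60),(30,255,255))
E
python3 - <<'E'
from h import *
s,d,w=load("scene0"),load("side0"),load("wrist0")
cs=[]
for n,i in (("s",s),("d",d),("w",w)):
    m=brass(i["img"]);m=cv2.morphologyEx(m,cv2.MORPH_OPEN,np.ones((3,3)))
    k,l,st,c=cv2.connectedComponentsWithStats(m)
    print(n,[(st[j].tolist(),c[j].round(1).tolist()) for j in range(1,k) if st[j][4]>100])
a=cv2.resize(s["img"][200:320,140:270],None,fx=4,fy=4,interpolation=cv2.INTER_CUBIC)[:, :, ::-1]
b=cv2.resize(d["img"][110:190,270:370],None,fx=4,fy=4,interpolation=cv2.INTER_CUBIC)[:, :, ::-1]
H=np.zeros((600,800,3),np.uint8)
a=a[:480,:400] if 0 else cv2.resize(s["img"][215:310,180:270],None,fx=4,fy=4)[:, :, ::-1]
H[:380,:360]=a; H[:320,400:800]=b
c=cv2.resize(s["img"][185:275,300:390],None,fx=2.4,fy=2.4)[:, :, ::-1];H[384:600,:216]=c
cv2.imwrite("pics/g0.png",H)
E
```

```text
s [([88, 221, 27, 22, 110], [101.0, 232.0])]
d []
w []
```

View pics/g0.png

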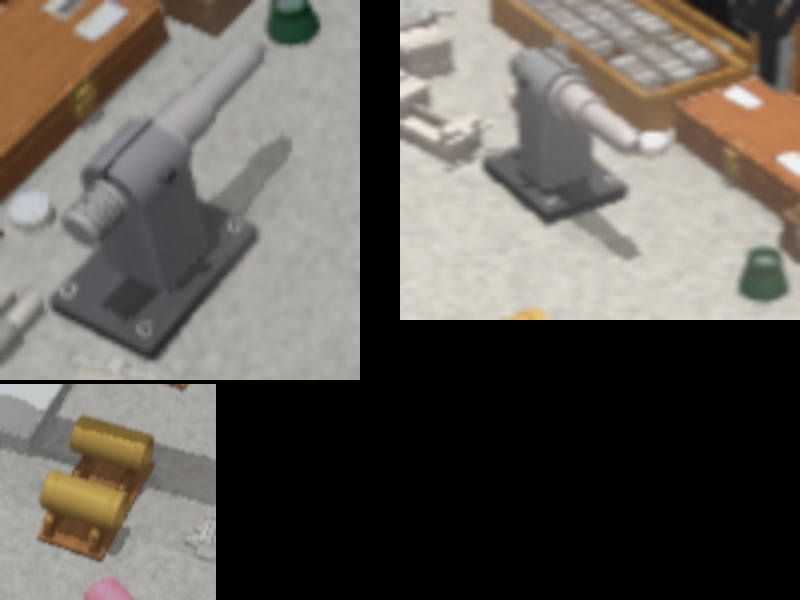

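Gauge crop: nose at scene (245,228) and side (329,145.7), collar near scene (221,247) and side (311,131). In the brass crop both chosen bushings sit in the rack, and neither is pink.

```bash
python3 - <<'E'
from h import *
s,d,w=load("scene0"),load("side0"),load("wrist0")
f=lambda a,b:tri(ray(s,*a),ray(d,*b)).round(4)
print("nose",f((245,228),(329,145.7)),"collar",f((221,247),(311,131)))
for p in ((192.5,290),(218.7,303),(243.7,273.7)): print("foot s",onz(s,*p,.0).round(3))
for p in ((291.7,151),(307,164.5),(326.7,156)): print("foot d",onz(d,*p,.0).round(3))
for p in ((347,210),(334,236)): print("bush s",onz(s,*p,.06).round(3))
for p in ((296,203),(318,217)): print("bush d",onz(d,*p,.06).round(3))
for p in ((145,115),(160,197)): print("bush w",onz(w,*p,.06,w["o"] if "o" in w else get_obs()).round(3))
for c in ((242,175),(350,160),(363,302),(272,310)): print("tray top w",onz(w,*c,.03,get_obs()).round(3))
for c in ((387,149),(399,153),(359,181),(376,185)): print("er s",onz(s,*c,.036).round(3))
for c in ((355,272),(382,262),(425,318),(400,330)): print("er d",onz(d,*c,.0).round(3))
print("loupe w",onz(w,358,82,.015,get_obs()).round(3))
h=cv2.cvtColor(w["img"],cv2.COLOR_RGB2HSV);print(h[115,145],h[197,160],h[150,170])
E
```

```text
nose [0.6591 0.2072 0.0928] collar [0.6552 0.3007 0.1074]
foot s [0.703 0.381 0.   ]
foot s [0.62 0.38 0.  ]
foot s [0.621 0.278 0.   ]
foot d [0.628 0.39  0.   ]
foot d [0.628 0.285 0.   ]
foot d [0.711 0.295 0.   ]
bush s [ 0.467 -0.01   0.06 ]
bush s [0.452 0.097 0.06 ]
bush d [0.458 0.05  0.06 ]
bush d [ 0.476 -0.031  0.06 ]
bush w [0.472 0.08  0.06 ]
bush w [ 0.483 -0.015  0.06 ]
tray top w [0.579 0.003 0.03 ]
tray top w [0.703 0.019 0.03 ]
tray top w [ 0.725 -0.169  0.03 ]
tray top w [ 0.603 -0.183  0.03 ]
er s [ 0.492 -0.378  0.036]
er s [ 0.447 -0.375  0.036]
er s [ 0.503 -0.172  0.036]
er s [ 0.448 -0.179  0.036]
er d [ 0.479 -0.19   0.   ]
er d [ 0.554 -0.198  0.   ]
er d [ 0.526 -0.375  0.   ]
er d [ 0.463 -0.37   0.   ]
loupe w [0.713 0.108 0.015]
[ 20 142 192] [ 20 145 134] [ 14 136 126]
```

step_arm:
  series:
    - {"claw": -1, "dp": [-0.1, 0.75, 0.2], "twist": [0, 0, 0]}
    - {"claw": -1, "dp": [-0.1, 0.75, 0.2], "twist": [0, 0, 0]}
    - {"claw": -1, "dp": [-0.1, 0.75, 0.2], "twist": [0, 0, 0]}
    - {"claw": -1, "dp": [0, 0, 0], "twist": [0, 0, 0]}
    - {"claw": -1, "dp": [0, 0, 0], "twist": [0, 0, 0]}

```text
clock: 0.65
tcp_pos: [0.6597, 0.1139, 0.2613]
ee_rot: [-2.218, -2.224, 0.0]
force: [0.0, -0.7, -0.2]
opening: 0.997
finger_force: 0.0
```

```bash
python3 - <<'E'
from h import *
d,o=snap("wrist","w1");print(o["clock"],o["tcp_pos"],o["ee_rot"])
E
```

```text
0.65 [0.65968525 0.11389983 0.26125045] [-2.21837447e+00 -2.22445268e+00  7.45486649e-05]
```

View pics/w1.png

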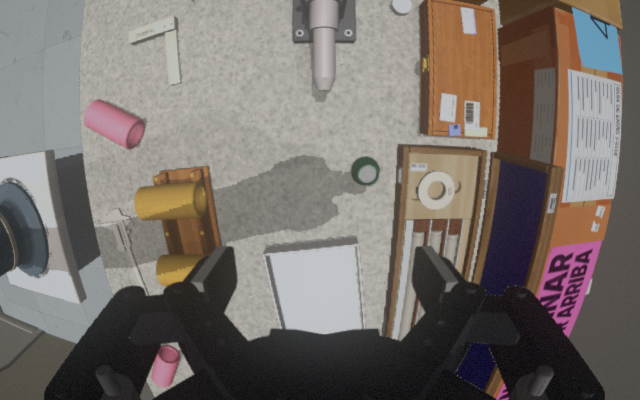

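```bash
cat >> h.py <<'E'
def brass(img):
    h=cv2.cvtColor(img,cv2.COLOR_RGB2HSV)
    return cv2.morphologyEx(cv2.inRange(h,(17,110,40),(27,255,255)),cv2.MORPH_OPEN,np.ones((3,3)))
def blobs(d,o,z,amin=300):
    for c in cv2.findContours(brass(d["img"]),cv2.RETR_EXTERNAL,cv2.CHAIN_APPROX_NONE)[0]:
        if cv2.contourArea(c)<amin: continue
        P=np.array([onz(d,u,v,z,o)[:2] for u,v in c[:,0]])
        (x,y),(a,b),t=cv2.minAreaRect((P*1000).astype(np.float32))
        print("px",c[:,0].mean(0).round(),"centre mm",round(x,1),round(y,1),"size",round(a,1),round(b,1),"ang",round(t,1))
E
python3 - <<'E'
from h import *
for n in ("w1","wrist0"):
    d=load(n);o=d.get("o") or dict(tcp_pos=np.array([.6744,0,.2302]),ee_rot=np.array([-2.2205,-2.2205,.0023]))
    print(n);blobs(d,o,.0505)
d=load("w1");o=d["o"];g=cv2.GaussianBlur(cv2.cvtColor(d["img"],cv2.COLOR_RGB2GRAY),(3,3),0).astype(float)
for r in (30,45,55,65,75,82,86,90,94):
    print(r,g[r,304:346:2].astype(int).tolist())
for r in (45,65,90): print(onz(d,324,r,.095,o).round(4))
E
```

```text
w1
px [177. 267.] centre mm 454.5 -14.2 size 90.3 44.9 ang 19.8
px [172. 201.] centre mm 455.8 81.4 size 113.7 46.8 ang 3.0
px [595.   7.] centre mm 1087.0 389.5 size 169.8 45.3 ang 18.7
wrist0
px [160. 197.] centre mm 469.1 -19.9 size 115.4 50.4 ang 4.3
px [144. 112.] centre mm 455.2 81.4 size 117.0 51.8 ang 8.8
30 [109, 99, 86, 85, 91, 125, 150, 162, 172, 183, 187, 181, 173, 161, 144, 111, 88, 99, 108, 108, 123]
45 [157, 163, 150, 122, 117, 132, 152, 163, 172, 184, 189, 183, 175, 164, 149, 137, 157, 165, 172, 170, 170]
55 [159, 154, 157, 140, 113, 131, 153, 164, 173, 184, 191, 185, 175, 163, 149, 135, 157, 168, 174, 170, 166]
65 [159, 166, 164, 145, 120, 133, 153, 164, 174, 185, 191, 186, 176, 165, 150, 133, 158, 169, 162, 163, 169]
75 [171, 165, 159, 156, 129, 134, 153, 164, 173, 185, 191, 186, 177, 166, 151, 138, 157, 165, 163, 162, 163]
82 [160, 154, 158, 157, 128, 116, 133, 152, 162, 168, 170, 167, 161, 151, 134, 153, 170, 166, 166, 171, 171]
86 [167, 165, 166, 159, 136, 128, 125, 144, 160, 169, 171, 167, 157, 140, 148, 170, 172, 172, 168, 168, 168]
90 [162, 159, 158, 159, 142, 134, 132, 129, 130, 130, 125, 126, 128, 141, 168, 178, 181, 177, 174, 171, 166]
94 [168, 167, 168, 167, 142, 131, 129, 129, 131, 131, 126, 140, 168, 174, 168, 160, 162, 165, 168, 172, 169]
[0.6589 0.2546 0.095 ]
[0.659  0.2338 0.095 ]
[0.659  0.2083 0.095 ]
```

step_arm:
  series:
    - {"claw": -1, "dp": [-0.25, -0.11, 0], "twist": [0, 0, -1]}
    - {"claw": -1, "dp": [-0.25, -0.11, 0], "twist": [0, 0, -1]}
    - {"claw": -1, "dp": [-0.25, -0.11, 0], "twist": [0, 0, -1]}
    - {"claw": -1, "dp": [-0.25, -0.11, 0], "twist": [0, 0, -1]}
    - {"claw": -1, "dp": [-0.25, -0.11, 0], "twist": [0, 0, -1]}
    - {"claw": -1, "dp": [-0.25, -0.11, 0], "twist": [0, 0, -1]}
    - {"claw": -1, "dp": [-0.25, -0.11, 0], "twist": [0, 0, -1]}
    - {"claw": -1, "dp": [-0.25, -0.11, 0], "twist": [0, 0, -1]}

```text
clock: 1.5
tcp_pos: [0.5594, 0.066, 0.2608]
ee_rot: [2.937, 1.114, -0.002]
force: [-0.1, -0.3, 0.1]
opening: 1.0
finger_force: 0.0
```

step_arm:
  series:
    - {"claw": -1, "dp": [-0.25, -0.11, 0], "twist": [0, 0, -1]}
    - {"claw": -1, "dp": [-0.25, -0.11, 0], "twist": [0, 0, -1]}
    - {"claw": -1, "dp": [-0.25, -0.11, 0], "twist": [0, 0, -1]}
    - {"claw": -1, "dp": [-0.25, -0.11, 0], "twist": [0, 0, -1]}
    - {"claw": -1, "dp": [-0.25, -0.11, 0], "twist": [0, 0, -1]}
    - {"claw": -1, "dp": [-0.25, -0.11, 0], "twist": [0, 0, -1]}
    - {"claw": -1, "dp": [-0.25, -0.11, 0], "twist": [0, 0, -1]}
    - {"claw": -1, "dp": [0, 0, 0], "twist": [0, 0, 0]}

```text
clock: 2.3
tcp_pos: [0.4712, 0.0275, 0.261]
ee_rot: [3.141, -0.007, -0.002]
force: [0.3, 0.6, 0.8]
opening: 0.999
finger_force: 0.0
```

```bash
python3 - <<'E'
from h import *
d,o=snap("wrist","w2");print(o["clock"],o["tcp_pos"],o["ee_rot"],o["joint_positions"])
blobs(d,o,.0505);print("top");blobs(d,o,.0735)
E
```

```text
2.3 [0.47116374 0.02750312 0.26103162] [ 3.14096773e+00 -6.51871571e-03 -1.96684422e-03] [-0.30997047  0.10264657  0.17630018  1.96596627 -0.01992097  1.07596797
 -1.70004181]
px [278. 183.] centre mm 456.6 84.3 size 98.6 51.2 ang 3.4
px [365. 171.] centre mm 471.0 -20.8 size 96.0 51.7 ang 3.4
top
px [278. 183.] centre mm 461.9 80.6 size 92.2 47.9 ang 3.4
px [365. 171.] centre mm 475.4 -17.6 size 89.8 48.3 ang 3.4
```

View pics/w2.png

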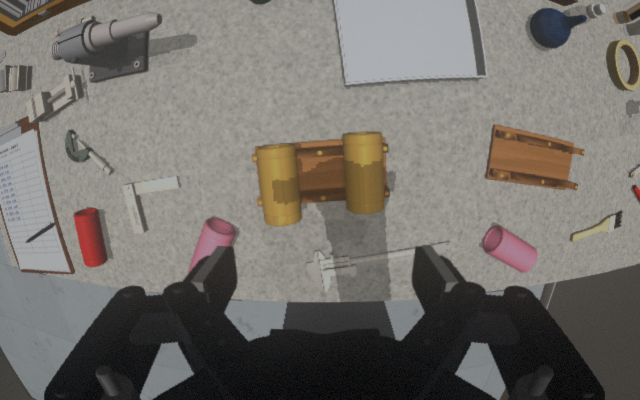

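The wrist view shows bushing A at (278,183) and B at (365,171), with the empty rack at about (535,158). I'll refine the centrelines row by row.

```bash
cat >> h.py <<'E'
def midl(d,o,px,z=.0505,vert=True):
    m=brass(d["img"]);k,l,st,c=cv2.connectedComponentsWithStats(m)
    j=min(range(1,k),key=lambda j:np.hypot(*(c[j]-px))+1e3*(st[j][4]<300))
    b=(l==j); b=b if vert else b.T
    rows=np.where(b.any(1))[0];n=len(rows);P=[];W=[]
    for r in rows[n//6:-n//6]:
        cs=np.where(b[r])[0];e=[cs[0]-.5,cs[-1]+.5]
        f=lambda c:onz(d,*((c,r) if vert else (r,c)),z,o)
        P.append(f(sum(e)/2)[:2]);W.append(np.linalg.norm(f(e[0])-f(e[1])))
    P=np.array(P);vx,vy,x,y=cv2.fitLine(P.astype(np.float32),cv2.DIST_HUBER,0,1e-4,1e-4).ravel()
    ends=[onz(d,*((np.where(b[r])[0].mean(),r) if vert else (r,np.where(b[r])[0].mean())),zz,o)[:2].round(4).tolist() for r in (rows[0]-.5,rows[-1]+.5) for zz in (z,z+.023)]
    print("mid",x.round(4),y.round(4),"dir deg",np.degrees(np.arctan2(vy,vx)).round(1),"width",np.mean(W).round(4),"ends(z,ztop)",ends)
E
python3 - <<'E'
from h import *
d=load("w2");o=d["o"]
midl(d,o,(278,183));midl(d,o,(365,171))
# board corners of empty rack & incoming rack, tray
h=cv2.cvtColor(d["img"],cv2.COLOR_RGB2HSV);m=cv2.inRange(h,(8,110,60),(16,255,255));m=cv2.morphologyEx(m,cv2.MORPH_OPEN,np.ones((3,3)))
m[:, :450]=0;m[:100]=0;m[210:]=0
c=max(cv2.findContours(m,0,2)[0],key=cv2.contourArea);print(cv2.boundingRect(c))
for z in (0,.036):
    P=np.array([onz(d,u,v,z,o)[:2] for u,v in c[:,0]])*1000
    print(z,cv2.minAreaRect(P.astype(np.float32)))
E
```

```text
Traceback (most recent call last):
  File "h.py", line 45, in midl
    ends=[onz(d,*((np.where(b[r])[0].mean(),r) if vert else (r,np.where(b[r])[0].mean())),zz,o)[:2].round(4).tolist() for r in (rows[0]-.5,rows[-1]+.5) for zz in (z,z+.023)]
                            ~^^^
IndexError: only integers, slices (`:`), ellipsis (`...`), numpy.newaxis (`None`) and integer or boolean arrays are valid indices
```

```bash
sed -i 's/(rows\[0\]-.5,rows\[-1\]+.5)/(rows[0],rows[-1])/' h.py
python3 - <<'E'
from h import *
d=load("w2");o=d["o"]
midl(d,o,(278,183));midl(d,o,(365,171))
h=cv2.cvtColor(d["img"],cv2.COLOR_RGB2HSV);m=cv2.inRange(h,(8,110,60),(16,255,255));m=cv2.morphologyEx(m,cv2.MORPH_OPEN,np.ones((3,3)))
m[:, :450]=0;m[:100]=0;m[210:]=0
c=max(cv2.findContours(m,0,2)[0],key=cv2.contourArea);print(cv2.boundingRect(c))
for z in (0,.036):
    P=np.array([onz(d,u,v,z,o)[:2] for u,v in c[:,0]])*1000
    print(z,cv2.minAreaRect(P.astype(np.float32)))
E
```

```text
mid 0.4613 0.0824 dir deg 3.6 width 0.0468 ends(z,ztop) [[0.5062, 0.0732], [0.5083, 0.0703], [0.4074, 0.0848], [0.4159, 0.0811]]
mid 0.4752 -0.0178 dir deg 4.0 width 0.0465 ends(z,ztop) [[0.5185, -0.0215], [0.5198, -0.0183], [0.4237, -0.0196], [0.4312, -0.0165]]
(487, 125, 94, 64)
0 ((487.88372802734375, -310.1842041015625), (196.09642028808594, 79.5610122680664), 84.83304595947266)
0.036 ((492.3945617675781, -280.1443786621094), (178.67018127441406, 72.49076080322266), 84.83302307128906)
```

```bash
python3 - <<'E'
from h import *
d=load("w2");o=d["o"];h=cv2.cvtColor(d["img"],cv2.COLOR_RGB2HSV)
for c in (310,322,335):
    col=h[130:220,c].astype(int);k=np.where((col[:,0]<18)&(col[:,1]>100))[0]+130
    print(c,k.min(),k.max(),[onz(d,c,r,z,o)[:2].round(3).tolist() for r in (k.min(),k.max()) for z in (0,.01,.036)])
    print([(130+i,int(v)) for i,v in enumerate(col[:,2]) if 8<i<80][::2])
E
```

```text
310 142 201 [[0.504, 0.047], [0.505, 0.046], [0.507, 0.045], [0.424, 0.048], [0.426, 0.047], [0.434, 0.046]]
[(139, 148), (141, 133), (143, 157), (145, 159), (147, 116), (149, 75), (151, 89), (153, 106), (155, 122), (157, 132), (159, 148), (161, 147), (163, 144), (165, 148), (167, 149), (169, 147), (171, 117), (173, 103), (175, 105), (177, 106), (179, 103), (181, 103), (183, 106), (185, 106), (187, 109), (189, 96), (191, 72), (193, 65), (195, 69), (197, 77), (199, 91), (201, 119), (203, 141), (205, 149), (207, 155), (209, 153)]
322 141 200 [[0.505, 0.031], [0.506, 0.031], [0.508, 0.031], [0.425, 0.032], [0.428, 0.031], [0.435, 0.031]]
[(139, 153), (141, 139), (143, 162), (145, 158), (147, 80), (149, 84), (151, 108), (153, 121), (155, 106), (157, 141), (159, 147), (161, 140), (163, 105), (165, 108), (167, 111), (169, 113), (171, 109), (173, 100), (175, 106), (177, 103), (179, 102), (181, 105), (183, 104), (185, 109), (187, 111), (189, 78), (191, 69), (193, 70), (195, 80), (197, 123), (199, 121), (201, 89), (203, 107), (205, 113), (207, 116), (209, 119)]
335 140 199 [[0.506, 0.014], [0.507, 0.014], [0.509, 0.015], [0.426, 0.014], [0.429, 0.014], [0.436, 0.015]]
[(139, 126), (141, 151), (143, 160), (145, 116), (147, 79), (149, 89), (151, 89), (153, 86), (155, 104), (157, 118), (159, 109), (161, 103), (163, 106), (165, 107), (167, 108), (169, 108), (171, 104), (173, 101), (175, 103), (177, 103), (179, 102), (181, 104), (183, 108), (185, 109), (187, 99), (189, 70), (191, 67), (193, 70), (195, 78), (197, 77), (199, 72), (201, 103), (203, 110), (205, 112), (207, 112), (209, 104)]
```

step_arm:
  series:
    - {"claw": -1, "dp": [-0.1, 0.55, -0.5], "twist": [0, 0, 0.35]}
    - {"claw": -1, "dp": [-0.1, 0.55, -0.5], "twist": [0, 0, 0.35]}
    - {"claw": -1, "dp": [0, 0, -1], "twist": [0, 0, 0]}
    - {"claw": -1, "dp": [0, 0, 0], "twist": [0, 0, 0]}

```text
clock: 2.75
tcp_pos: [0.4587, 0.0844, 0.1564]
ee_rot: [3.136, 0.119, -0.018]
force: [-0.9, -0.6, -0.5]
opening: 0.996
finger_force: 0.0
```

step_arm:
  series:
    - {"claw": -1, "dp": [0.04, -0.04, -0.8], "twist": [0, 0, 0]}
    - {"claw": -1, "dp": [0, 0, -0.8], "twist": [0, 0, 0]}
    - {"claw": -1, "dp": [0, 0, -0.6], "twist": [0, 0, 0]}
    - {"claw": -1, "dp": [0, 0, -0.24], "twist": [0, 0, 0]}
    - {"claw": -1, "dp": [0, 0, 0], "twist": [0, 0, 0]}

```text
clock: 3.25
tcp_pos: [0.465, 0.0824, 0.0392]
ee_rot: [3.139, 0.114, -0.002]
force: [-0.7, -0.5, 0.0]
opening: 1.001
finger_force: 0.0
```

step_arm:
  newtons: 50
  series:
    - {"claw": -1, "dp": [-0.06, 0, -0.1], "twist": [0, 0, 0]}
    - {"claw": -1, "dp": [0, 0, 0], "twist": [0, 0, 0]}
    - {"claw": 1, "dp": [0, 0, 0], "twist": [0, 0, 0]}
    - {"claw": 1, "dp": [0, 0, 0], "twist": [0, 0, 0]}
    - {"claw": 1, "dp": [0, 0, 0], "twist": [0, 0, 0]}
    - {"claw": 1, "dp": [0, 0, 0], "twist": [0, 0, 0]}

```text
clock: 3.85
tcp_pos: [0.4622, 0.0808, 0.0355]
ee_rot: [3.137, 0.113, 0.002]
force: [-2.0, -5.2, 10.2]
opening: 0.52
finger_force: 49.9
```

step_arm:
  series:
    - {"claw": 1, "dp": [0, 0, 0.4], "twist": [0, 0, 0]}
    - {"claw": 1, "dp": [0, 0, 0.8], "twist": [0, 0, 0]}
    - {"claw": 1, "dp": [0.26, 0.06, 0.5], "twist": [0, 0, 1]}
    - {"claw": 1, "dp": [0.26, 0.06, 0.3], "twist": [0, 0, 1]}
    - {"claw": 1, "dp": [0.26, 0.06, 0], "twist": [0, 0, 1]}
    - {"claw": 1, "dp": [0.26, 0.06, 0], "twist": [0, 0, 1]}
    - {"claw": 1, "dp": [0.26, 0.06, 0], "twist": [0, 0, 1]}
    - {"claw": 1, "dp": [0.26, 0.06, 0], "twist": [0, 0, 1]}

```text
clock: 4.65
tcp_pos: [0.5384, 0.1008, 0.133]
ee_rot: [-2.948, -1.086, 0.005]
force: [0.3, -0.7, -6.9]
opening: 0.522
finger_force: 55.4
```

step_arm:
  series:
    - {"claw": 1, "dp": [0.26, 0.06, 0], "twist": [0, 0, 1]}
    - {"claw": 1, "dp": [0.26, 0.06, 0], "twist": [0, 0, 1]}
    - {"claw": 1, "dp": [0.26, 0.06, 0], "twist": [0, 0, 1]}
    - {"claw": 1, "dp": [0.26, 0.06, 0], "twist": [0, 0, 1]}
    - {"claw": 1, "dp": [0.26, 0.06, 0], "twist": [0, 0, 1]}
    - {"claw": 1, "dp": [0.26, 0.06, 0], "twist": [0, 0, 1]}
    - {"claw": 1, "dp": [0.26, 0.06, 0], "twist": [0, 0, 1]}
    - {"claw": 1, "dp": [0.26, 0.06, 0], "twist": [0, 0, 1]}

```text
clock: 5.45
tcp_pos: [0.6423, 0.1246, 0.1323]
ee_rot: [-2.25, -2.19, 0.006]
force: [-0.1, 0.5, -6.6]
opening: 0.523
finger_force: 55.3
```

step_arm:
  series:
    - {"claw": 1, "dp": [0, 0, 0], "twist": [0, 0, 0.3]}
    - {"claw": 1, "dp": [0, 0, 0], "twist": [0, 0, 0]}

```text
clock: 5.65
tcp_pos: [0.6419, 0.1245, 0.1326]
ee_rot: [-2.221, -2.219, 0.005]
force: [-0.5, -0.5, -7.1]
opening: 0.518
finger_force: 55.3
```

```bash
python3 - <<'E'
from h import *
d,o=snap("wrist","w3");print(o["clock"],o["tcp_pos"],o["ee_rot"],o["joint_positions"],o["force"])
a,_=snap("scene","s3");b,_=snap("side","d3")
H=np.zeros((600,800,3),np.uint8);H[:400,:640]=d["img"][:,:,::-1]
H[400:600,:400]=cv2.resize(a["img"][185:285,150:350],None,fx=2,fy=2)[:,:,::-1]
H[400:600,400:800]=cv2.resize(b["img"][90:190,230:430],None,fx=2,fy=2)[:,:,::-1]
cv2.imwrite("pics/v3.png",H)
E
```

```text
5.65 [0.64190659 0.12446302 0.13263152] [-2.22102556 -2.2186939   0.00542931] [-0.11491589  0.53733367 -0.19942017  1.67224245  0.12472604  0.94860019
 -0.36123774] [-0.53037235 -0.48499785 -7.09375715]
```

View pics/v3.png

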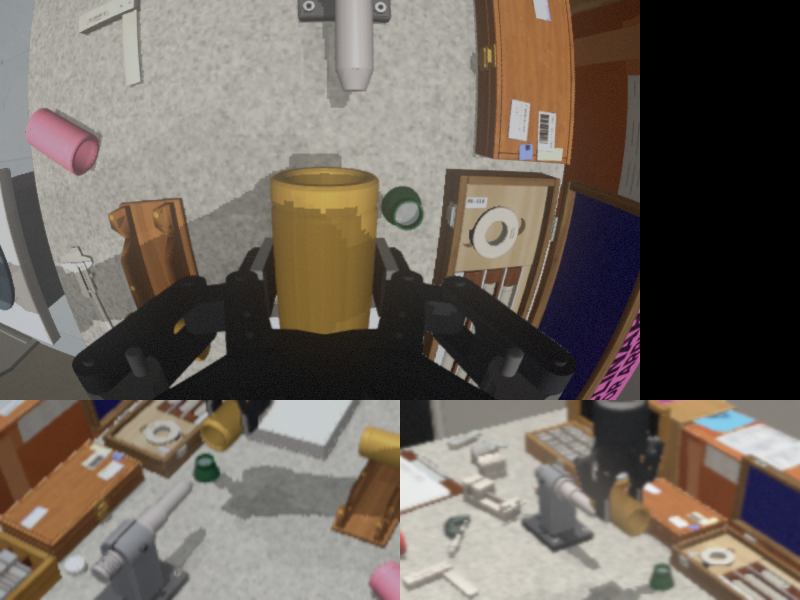

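The wrist view shows the held bushing centred in the fingers, its rim spanning columns 272–378. The pin's nose is at (354,88), about 17 mm to +x. The loupe at (403,207) is clear below.

step_arm:
  series:
    - {"claw": 1, "dp": [0.34, 0, -0.5], "twist": [0, 0, 0]}
    - {"claw": 1, "dp": [0, 0, -0.55], "twist": [0, 0, 0]}
    - {"claw": 1, "dp": [0, 0.3, 0], "twist": [0, 0, 0]}
    - {"claw": 1, "dp": [0, 0, 0], "twist": [0, 0, 0]}
    - {"claw": 1, "dp": [0, 0, 0], "twist": [0, 0, 0]}

```text
clock: 6.3
tcp_pos: [0.661, 0.1424, 0.0837]
ee_rot: [2.218, 2.224, 0.005]
force: [0.1, -1.5, -7.0]
opening: 0.516
finger_force: 55.3
```

```bash
python3 - <<'E'
from h import *
d,o=snap("wrist","w4");print(o["clock"],o["tcp_pos"],o["ee_rot"],o["force"])
a,_=snap("scene","s4");b,_=snap("side","d4")
H=np.zeros((600,800,3),np.uint8)
H[:400,:400]=cv2.resize(d["img"][0:200,224:424],None,fx=2,fy=2)[:,:,::-1]
H[:400,400:]=cv2.resize(b["img"][100:200,270:370],None,fx=4,fy=4)[:,:,::-1]
H[400:600,:400]=cv2.resize(a["img"][190:265,200:350],None,fx=2.6667,fy=2.6667)[:,:,::-1]
cv2.imwrite("pics/v4.png",H)
E
```

```text
6.3 [0.66097491 0.14241172 0.08366649] [2.21811569 2.22382381 0.00467843] [ 0.12234163 -1.48043116 -6.95976504]
```

View pics/v4.png

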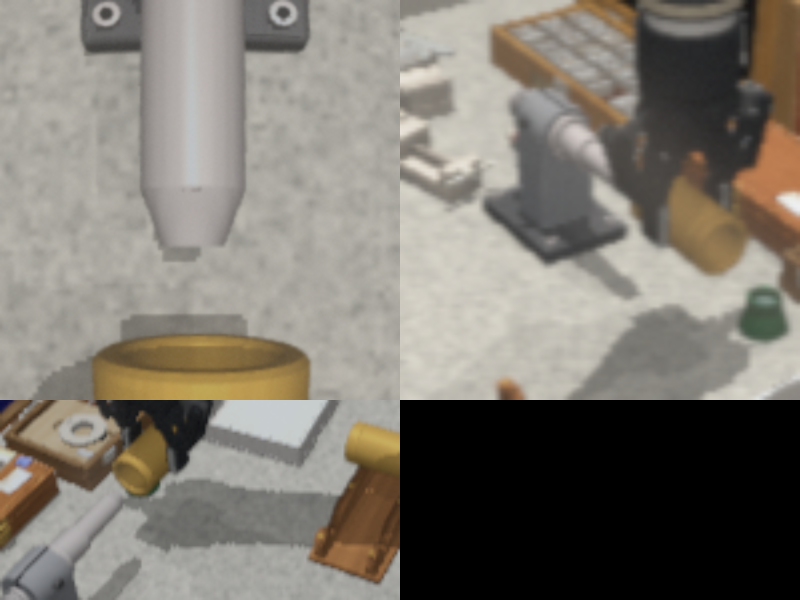

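step_arm:
  newtons: 50
  series:
    - {"claw": 1, "dp": [-0.035, 0, -0.06], "twist": [0, 0, 0]}
    - {"claw": 1, "dp": [0, 0.3, 0], "twist": [0, 0, 0]}
    - {"claw": 1, "dp": [0, 0.3, 0], "twist": [0, 0, 0]}
    - {"claw": 1, "dp": [0, 0.3, 0], "twist": [0, 0, 0]}
    - {"claw": 1, "dp": [0, 0, 0], "twist": [0, 0, 0]}

```text
clock: 6.95
tcp_pos: [0.6579, 0.1914, 0.0791]
ee_rot: [-2.212, -2.226, -0.005]
force: [-0.0, 0.5, -7.7]
opening: 0.519
finger_force: 55.3
```

step_arm:
  series:
    - {"claw": 1, "dp": [0.02, 0.24, 0.02], "twist": [0, 0, 0]}
    - {"claw": 1, "dp": [0, 0.16, 0], "twist": [0, 0, 0]}
    - {"claw": 1, "dp": [0, 0, 0], "twist": [0, 0, 0]}
    - {"claw": 1, "dp": [0, 0, 0], "twist": [0, 0, 0]}

```text
clock: 7.35
tcp_pos: [0.6597, 0.205, 0.0797]
ee_rot: [2.221, 2.222, -0.001]
force: [0.5, -0.1, -6.8]
opening: 0.514
finger_force: 55.3
```

```bash
python3 - <<'E'
from h import *
d,o=snap("wrist","w5");print(o["clock"],o["tcp_pos"],o["force"],o["torque"])
g=cv2.GaussianBlur(cv2.cvtColor(d["img"],cv2.COLOR_RGB2GRAY),(3,3),0).astype(int)
for r in (150,158):print(r,g[r,264:386:3].tolist())
print(g[100:215:2,322].tolist())
E
```

```text
7.35 [0.6596701 0.2050411 0.0797241] [ 0.47684684 -0.13365608 -6.78775383] [-0.05928344 -0.00011234 -0.02193218]
150 [158, 154, 156, 162, 152, 153, 157, 156, 157, 164, 160, 125, 140, 153, 158, 165, 171, 175, 183, 190, 188, 184, 180, 174, 168, 159, 152, 138, 131, 162, 161, 167, 171, 161, 157, 166, 172, 174, 171, 171, 165]
158 [159, 155, 160, 165, 160, 165, 163, 163, 155, 122, 121, 120, 140, 152, 158, 165, 170, 175, 183, 189, 187, 183, 180, 174, 168, 159, 152, 137, 127, 170, 173, 172, 167, 162, 163, 165, 159, 157, 165, 161, 155]
[190, 190, 190, 190, 190, 190, 190, 190, 190, 191, 191, 191, 178, 172, 191, 191, 190, 191, 191, 191, 191, 190, 190, 190, 190, 190, 190, 189, 189, 189, 189, 189, 188, 188, 188, 187, 188, 187, 187, 184, 172, 135, 105, 111, 136, 142, 156, 163, 162, 161, 161, 142, 120, 119, 119, 118, 117, 109]
```

step_arm:
  series:
    - {"claw": 1, "dp": [-0.01, 0.2, 0.01], "twist": [0, 0, 0]}
    - {"claw": 1, "dp": [0, 0.15, 0], "twist": [0, 0, 0]}
    - {"claw": 1, "dp": [0, 0.1, 0], "twist": [0, 0, 0]}
    - {"claw": 1, "dp": [0, 0, 0], "twist": [0, 0, 0]}

```text
clock: 7.8
tcp_pos: [0.6588, 0.2298, 0.0804]
ee_rot: [-2.218, -2.223, -0.002]
force: [0.1, -0.4, -7.0]
opening: 0.52
finger_force: 55.3
```

step_arm:
  series:
    - {"claw": 1, "dp": [0, 0.06, 0], "twist": [0, 0, 0]}
    - {"claw": 1, "dp": [0, 0.06, 0], "twist": [0, 0, 0]}
    - {"claw": 1, "dp": [0, 0, 0], "twist": [0, 0, 0]}

```text
clock: 8.1
tcp_pos: [0.6592, 0.2342, 0.0803]
ee_rot: [-2.221, -2.222, -0.001]
force: [-0.4, 1.0, -7.7]
opening: 0.52
finger_force: 55.3
```

step_arm:
  series:
    - {"claw": 1, "dp": [0, 0.08, 0], "twist": [0, 0, 0]}
    - {"claw": 1, "dp": [0, 0.08, 0], "twist": [0, 0, 0]}
    - {"claw": 1, "dp": [0, 0, 0], "twist": [0, 0, 0]}

```text
clock: 8.4
tcp_pos: [0.6591, 0.2429, 0.0804]
ee_rot: [-2.22, -2.222, -0.001]
force: [-0.5, -0.0, -7.6]
opening: 0.515
finger_force: 55.3
```

```bash
python3 - <<'E'
from h import *
d,o=snap("wrist","w6");print(o["clock"],o["tcp_pos"],o["force"],o["torque"])
g=cv2.GaussianBlur(cv2.cvtColor(d["img"],cv2.COLOR_RGB2GRAY),(3,3),0).astype(int)
print(g[60:215:2,322].tolist())
cv2.imwrite("pics/v6.png",cv2.resize(d["img"][50:250,220:430],None,fx=2.5,fy=2.5)[:,:,::-1])
E
```

```text
8.4 [0.65906974 0.2429391  0.08043808] [-4.89297788e-01 -2.31061336e-04 -7.60970390e+00] [ 0.00384165  0.0022112  -0.0158015 ]
[76, 77, 77, 79, 79, 78, 76, 77, 78, 79, 79, 78, 78, 79, 78, 78, 80, 80, 81, 81, 81, 81, 81, 80, 80, 81, 81, 80, 81, 82, 80, 81, 80, 110, 182, 191, 190, 189, 189, 187, 189, 189, 188, 176, 167, 187, 187, 187, 187, 187, 187, 187, 187, 187, 186, 186, 185, 186, 186, 185, 184, 179, 137, 115, 137, 142, 155, 162, 161, 147, 122, 121, 120, 119, 119, 118, 117, 115]
```

View pics/v6.png

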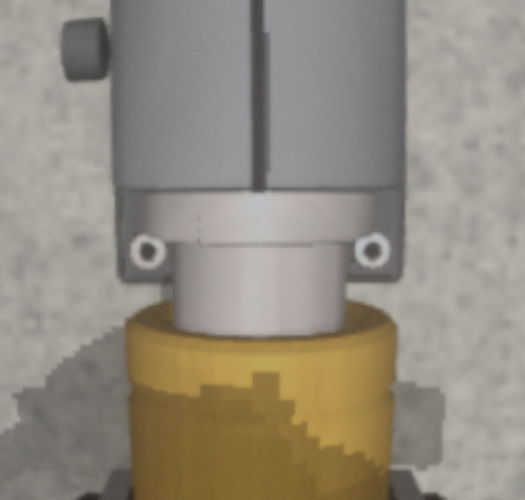

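The view shows the bushing already over the 29 mm no-go part, with about 15 mm left to the collar, so this is the oversize one. I'll ease it on to the collar.

step_arm:
  newtons: 40
  series:
    - {"claw": 1, "dp": [0, 0.1, 0], "twist": [0, 0, 0]}
    - {"claw": 1, "dp": [0, 0.1, 0], "twist": [0, 0, 0]}
    - {"claw": 1, "dp": [0, 0.02, 0], "twist": [0, 0, 0]}
    - {"claw": 1, "dp": [0, 0, 0], "twist": [0, 0, 0]}

```text
clock: 8.85
tcp_pos: [0.6591, 0.2533, 0.0803]
ee_rot: [-2.22, -2.222, -0.0]
force: [0.5, 0.6, -6.2]
opening: 0.518
finger_force: 55.3
```

step_arm:
  series:
    - {"claw": 1, "dp": [0, 0.04, 0], "twist": [0, 0, 0]}
    - {"claw": 1, "dp": [0, 0.03, 0], "twist": [0, 0, 0]}
    - {"claw": 1, "dp": [0, 0, 0], "twist": [0, 0, 0]}
    - {"claw": 1, "dp": [0, 0, 0], "twist": [0, 0, 0]}

```text
clock: 9.25
tcp_pos: [0.6593, 0.256, 0.0803]
ee_rot: [-2.222, -2.221, -0.0]
force: [0.9, -0.3, -6.5]
opening: 0.517
finger_force: 55.3
```

step_arm:
  newtons: 50
  series:
    - {"claw": 1, "dp": [0, -0.3, 0], "twist": [0, 0, 0]}
    - {"claw": 1, "dp": [0, -0.5, 0], "twist": [0, 0, 0]}
    - {"claw": 1, "dp": [0, -0.6, 0], "twist": [0, 0, 0]}
    - {"claw": 1, "dp": [0, -0.6, 0], "twist": [0, 0, 0]}
    - {"claw": 1, "dp": [0, -0.7, 0], "twist": [0, 0, 0]}
    - {"claw": 1, "dp": [0, -0.8, 0.5], "twist": [0, 0, 0]}

```text
clock: 9.85
tcp_pos: [0.6558, 0.0787, 0.1019]
ee_rot: [-2.217, -2.219, 0.011]
force: [0.3, -0.6, -7.1]
opening: 0.515
finger_force: 55.3
```

step_arm:
  series:
    - {"claw": 1, "dp": [0, -0.9, 0], "twist": [0, 0, 0.4]}
    - {"claw": 1, "dp": [0, -0.9, 0], "twist": [0, 0, 0.4]}
    - {"claw": 1, "dp": [0, -0.7, 0], "twist": [0, 0, 0.4]}
    - {"claw": 1, "dp": [0, -0.5, 0], "twist": [0, 0, 0]}
    - {"claw": 1, "dp": [0, 0, 0], "twist": [0, 0, 0]}

```text
clock: 10.35
tcp_pos: [0.6582, -0.0786, 0.1053]
ee_rot: [2.087, 2.343, -0.007]
force: [0.2, -0.4, -7.9]
opening: 0.52
finger_force: 55.3
```

```bash
python3 - <<'E'
from h import *
d,o=snap("wrist","w7");print(o["clock"],o["tcp_pos"],o["ee_rot"],o["force"])
for n in ("scene","side"): snap(n,n+"7")
cv2.imwrite("pics/v7.png",d["img"][:,:,::-1])
E
```

```text
10.35 [ 0.65815593 -0.0785905   0.10528236] [ 2.08744828  2.34345521 -0.00744223] [ 0.1500895  -0.3862712  -7.92041673]
```

View pics/v7.png

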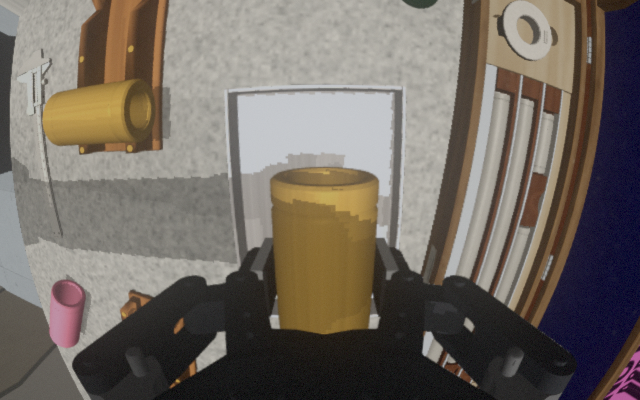

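The held bushing is over the tray. The tray's far wall runs from (228,90) to (405,88), so I shift about 5 mm to -x and then lower.

step_arm:
  series:
    - {"claw": 1, "dp": [-0.1, -0.1, -0.6], "twist": [0, 0, 0]}
    - {"claw": 1, "dp": [0, 0, -0.7], "twist": [0, 0, 0]}
    - {"claw": 1, "dp": [0, 0, -0.3], "twist": [0, 0, 0]}
    - {"claw": 1, "dp": [0, 0, -0.2], "twist": [0, 0, 0]}
    - {"claw": 1, "dp": [0, 0, 0], "twist": [0, 0, 0]}
    - {"claw": 1, "dp": [0, 0, 0], "twist": [0, 0, 0]}

```text
clock: 11.1
tcp_pos: [0.6556, -0.0735, 0.0166]
ee_rot: [2.076, 2.356, 0.003]
force: [1.1, 0.0, -6.8]
opening: 0.52
finger_force: 55.3
```

step_arm:
  series:
    - {"claw": 1, "dp": [-0.04, 0, -0.09], "twist": [0, 0, 0]}
    - {"claw": 1, "dp": [0, 0, 0], "twist": [0, 0, 0]}
    - {"claw": -0.15, "dp": [0, 0, 0], "twist": [0, 0, 0]}
    - {"claw": -0.4, "dp": [0, 0, 0], "twist": [0, 0, 0]}
    - {"claw": -0.5, "dp": [0, 0, 0], "twist": [0, 0, 0]}
    - {"claw": -0.5, "dp": [0, 0, 0.4], "twist": [0, 0, 0]}
    - {"claw": -0.5, "dp": [0, 0, 0.8], "twist": [0, 0, 0]}
    - {"claw": -0.6, "dp": [0, 0, 1], "twist": [0, 0, 0]}

```text
clock: 11.9
tcp_pos: [0.6512, -0.0739, 0.1208]
ee_rot: [-2.076, -2.355, 0.003]
force: [1.3, 0.5, 0.3]
opening: 0.799
finger_force: 0.0
```

step_arm:
  series:
    - {"claw": -1, "dp": [-0.2, 0, 1], "twist": [0, 0, -0.9]}
    - {"claw": -1, "dp": [-0.5, 0, 0.4], "twist": [0, 0, -1]}
    - {"claw": -1, "dp": [-0.5, 0, 0], "twist": [0, 0, -1]}

```text
clock: 12.2
tcp_pos: [0.595, -0.0739, 0.1952]
ee_rot: [2.409, 2.006, 0.012]
force: [0.7, 0.2, -0.1]
opening: 1.002
finger_force: 0.0
```

```bash
python3 - <<'E'
from h import *
d,o=snap("wrist","w8");print(o["clock"],o["tcp_pos"],o["ee_rot"],o["force"])
blobs(d,o,.026);blobs(d,o,.0505)
for c in cv2.findContours(brass(d["img"]),0,2)[0]:
    if cv2.contourArea(c)>300: print(cv2.boundingRect(c))
E
```

```text
12.2 [ 0.59501552 -0.07387738  0.19519203] [2.40885121 2.00553719 0.01205855] [ 0.68858747  0.16993561 -0.09443137]
px [610. 348.] centre mm 1163.7 -557.0 size 73.1 176.4 ang 1.9
px [378. 175.] centre mm 652.9 -79.0 size 42.5 98.1 ang 6.8
px [195. 156.] centre mm 457.8 -18.8 size 118.0 50.7 ang 3.9
px [610. 348.] centre mm 1120.1 -514.0 size 67.4 162.6 ang 1.9
px [378. 175.] centre mm 649.2 -73.3 size 39.1 90.4 ang 6.8
px [195. 156.] centre mm 469.4 -17.9 size 108.8 46.7 ang 3.9
(595, 325, 28, 48)
(349, 130, 58, 92)
(146, 122, 94, 67)
```

The oversize bushing lies in the tray at (0.653, -0.079). Next is the second bushing.

step_arm:
  series:
    - {"claw": -1, "dp": [-0.18, 0.09, 0], "twist": [0, 0, -1]}
    - {"claw": -1, "dp": [-0.18, 0.09, 0], "twist": [0, 0, -1]}
    - {"claw": -1, "dp": [-0.18, 0.09, 0], "twist": [0, 0, -1]}
    - {"claw": -1, "dp": [-0.18, 0.09, 0], "twist": [0, 0, -1]}
    - {"claw": -1, "dp": [-0.18, 0.09, 0], "twist": [0, 0, -1]}
    - {"claw": -1, "dp": [-0.18, 0.09, 0], "twist": [0, 0, -1]}
    - {"claw": -1, "dp": [-0.18, 0.09, 0], "twist": [0, 0, -1]}
    - {"claw": -1, "dp": [-0.18, 0.09, 0], "twist": [0, 0, -1]}

```text
clock: 13.05
tcp_pos: [0.5205, -0.0377, 0.1904]
ee_rot: [3.023, 0.855, 0.002]
force: [-0.5, 0.3, 0.6]
opening: 1.001
finger_force: 0.0
```

step_arm:
  series:
    - {"claw": -1, "dp": [-0.18, 0.09, 0], "twist": [0, 0, -1]}
    - {"claw": -1, "dp": [-0.18, 0.09, 0], "twist": [0, 0, -1]}
    - {"claw": -1, "dp": [-0.18, 0.09, 0], "twist": [0, 0, -1]}
    - {"claw": -1, "dp": [-0.18, 0.09, 0], "twist": [0, 0, -1]}
    - {"claw": -1, "dp": [0, 0, 0], "twist": [0, 0, -0.5]}
    - {"claw": -1, "dp": [0, 0, 0], "twist": [0, 0, 0]}
    - {"claw": -1, "dp": [0, 0, 0], "twist": [0, 0, 0]}

```text
clock: 13.75
tcp_pos: [0.4848, -0.0199, 0.1903]
ee_rot: [3.139, 0.134, 0.002]
force: [0.4, 0.3, -0.0]
opening: 0.998
finger_force: 0.0
```

```bash
python3 - <<'E'
from h import *
d,o=snap("wrist","w9");print(o["clock"],o["tcp_pos"],o["ee_rot"],o["force"])
blobs(d,o,.026)
cs=[(np.array(cv2.boundingRect(c)),cv2.contourArea(c)) for c in cv2.findContours(brass(d["img"]),0,2)[0] if cv2.contourArea(c)>300]
for b,a in cs:
    print(b,a);midl(d,o,(b[0]+b[2]/2,b[1]+b[3]/2))
E
```

```text
13.75 [ 0.48484552 -0.01988525  0.19028575] [3.13865768e+00 1.33915486e-01 1.66462575e-03] [ 0.35764553  0.26688737 -0.03908512]
px [322. 198.] centre mm 462.9 -18.0 size 109.8 49.8 ang 4.7
px [395.  24.] centre mm 655.6 -78.7 size 40.7 97.8 ang 6.8
[298 150  49 102] 4500.0
mid 0.472 -0.0177 dir deg 4.2 width 0.0452 ends(z,ztop) [[0.5201, -0.0117], [0.5227, -0.0118], [0.4196, -0.0213], [0.4303, -0.0206]]
[350   5  93  40] 3106.5
mid 0.6465 -0.0729 dir deg 5.5 width 0.0879 ends(z,ztop) [[0.6618, -0.0411], [0.6529, -0.0389], [0.6333, -0.1088], [0.6267, -0.1011]]
```

step_arm:
  series:
    - {"claw": -1, "dp": [-0.2, 0.04, -0.8], "twist": [0, 0, -0.1]}
    - {"claw": -1, "dp": [0, 0, -0.9], "twist": [0, 0, 0]}
    - {"claw": -1, "dp": [0, 0, -0.8], "twist": [0, 0, 0]}
    - {"claw": -1, "dp": [0, 0, -0.4], "twist": [0, 0, 0]}
    - {"claw": -1, "dp": [0, 0, -0.2], "twist": [0, 0, 0]}
    - {"claw": -1, "dp": [0, 0, 0], "twist": [0, 0, 0]}
    - {"claw": -1, "dp": [0, 0, 0], "twist": [0, 0, 0]}

```text
clock: 14.5
tcp_pos: [0.4755, -0.018, 0.0357]
ee_rot: [3.139, 0.115, 0.003]
force: [-1.1, 0.7, 0.0]
opening: 1.001
finger_force: 0.0
```

step_arm:
  newtons: 50
  series:
    - {"claw": 1, "dp": [0, 0, 0], "twist": [0, 0, 0]}
    - {"claw": 1, "dp": [0, 0, 0], "twist": [0, 0, 0]}
    - {"claw": 1, "dp": [0, 0, 0], "twist": [0, 0, 0]}
    - {"claw": 1, "dp": [0, 0, 0], "twist": [0, 0, 0]}
    - {"claw": 1, "dp": [0, 0, 0.4], "twist": [0, 0, 0]}
    - {"claw": 1, "dp": [0, 0, 0.8], "twist": [0, 0, 0]}
    - {"claw": 1, "dp": [0.26, 0.18, 0.5], "twist": [0, 0, 1]}
    - {"claw": 1, "dp": [0.26, 0.18, 0.2], "twist": [0, 0, 1]}

```text
clock: 15.3
tcp_pos: [0.5012, 0.0, 0.1321]
ee_rot: [3.109, 0.448, 0.005]
force: [1.3, 1.1, -5.4]
opening: 0.515
finger_force: 54.5
```

step_arm:
  series:
    - {"claw": 1, "dp": [0.26, 0.18, 0], "twist": [0, 0, 1]}
    - {"claw": 1, "dp": [0.26, 0.18, 0], "twist": [0, 0, 1]}
    - {"claw": 1, "dp": [0.26, 0.18, 0], "twist": [0, 0, 1]}
    - {"claw": 1, "dp": [0.26, 0.18, 0], "twist": [0, 0, 1]}
    - {"claw": 1, "dp": [0.26, 0.18, 0], "twist": [0, 0, 1]}
    - {"claw": 1, "dp": [0.26, 0.18, 0], "twist": [0, 0, 1]}
    - {"claw": 1, "dp": [0.26, 0.18, 0], "twist": [0, 0, 1]}
    - {"claw": 1, "dp": [0.26, 0.18, 0], "twist": [0, 0, 1]}

```text
clock: 16.1
tcp_pos: [0.6035, 0.072, 0.1286]
ee_rot: [-2.657, -1.675, 0.005]
force: [-0.6, -0.3, -6.5]
opening: 0.519
finger_force: 54.5
```

step_arm:
  series:
    - {"claw": 1, "dp": [0.26, 0.18, 0], "twist": [0, 0, 1]}
    - {"claw": 1, "dp": [0.26, 0.18, 0], "twist": [0, 0, 1]}
    - {"claw": 1, "dp": [0.26, 0.18, 0], "twist": [0, 0, 1]}
    - {"claw": 1, "dp": [0.26, 0.18, 0], "twist": [0, 0, 1]}
    - {"claw": 1, "dp": [0, 0, 0], "twist": [0, 0, 0.3]}
    - {"claw": 1, "dp": [0, 0, 0], "twist": [0, 0, 0]}

```text
clock: 16.7
tcp_pos: [0.655, 0.1075, 0.1284]
ee_rot: [-2.221, -2.22, 0.005]
force: [0.2, -1.1, -6.3]
opening: 0.521
finger_force: 54.5
```

step_arm:
  series:
    - {"claw": 1, "dp": [0.08, 0.3, -0.5], "twist": [0, 0, 0]}
    - {"claw": 1, "dp": [0, 0.3, -0.45], "twist": [0, 0, 0]}
    - {"claw": 1, "dp": [0, 0.1, 0], "twist": [0, 0, 0]}
    - {"claw": 1, "dp": [0, 0, 0], "twist": [0, 0, 0]}
    - {"claw": 1, "dp": [0, 0, 0], "twist": [0, 0, 0]}

```text
clock: 17.2
tcp_pos: [0.6612, 0.142, 0.0837]
ee_rot: [2.221, 2.219, 0.001]
force: [0.5, 0.1, -4.9]
opening: 0.513
finger_force: 54.5
```

```bash
python3 - <<'E'
from h import *
d,o=snap("wrist","w10");print(o["clock"],o["tcp_pos"],o["ee_rot"],o["force"])
m=brass(d["img"]);
for r in (185,190,200,210,220,230):
    k=np.where(m[r,230:420])[0]+230;print(r,k.min(),k.max(),(k.min()+k.max())/2)
g=cv2.GaussianBlur(cv2.cvtColor(d["img"],cv2.COLOR_RGB2GRAY),(3,3),0).astype(int)
for r in (60,80,110):print(r,g[r,284:366:2].tolist())
cv2.imwrite("pics/v10.png",cv2.resize(d["img"][50:250,220:430],None,fx=2.5,fy=2.5)[:,:,::-1])
E
```

```text
17.2 [0.66117101 0.14204903 0.08368281] [2.22125011e+00 2.21891036e+00 1.38941739e-03] [ 0.52286465  0.06515318 -4.94934671]
185 271 377 324.0
190 271 377 324.0
200 274 375 324.5
210 272 376 324.0
220 273 375 324.0
230 273 376 324.5
60 [154, 157, 161, 163, 144, 126, 138, 148, 156, 159, 163, 168, 171, 174, 178, 184, 190, 192, 191, 188, 185, 183, 179, 173, 170, 165, 157, 153, 145, 133, 130, 162, 170, 170, 170, 169, 167, 167, 168, 169, 169]
80 [171, 172, 168, 156, 141, 125, 138, 148, 155, 159, 163, 169, 172, 174, 178, 185, 191, 193, 192, 190, 187, 184, 180, 174, 171, 166, 159, 154, 147, 136, 129, 161, 168, 165, 163, 164, 164, 163, 160, 159, 161]
110 [167, 161, 156, 157, 155, 151, 158, 155, 126, 133, 145, 153, 157, 162, 166, 169, 171, 171, 171, 170, 169, 165, 161, 156, 151, 143, 132, 129, 163, 179, 182, 173, 170, 172, 170, 165, 162, 159, 156, 154, 158]
```

View pics/v10.png

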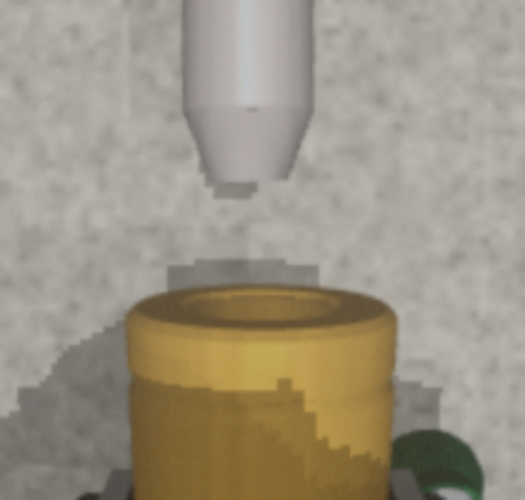

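This bushing has a thick wall and small bore, rim columns 271–377, with the pin about 1.8 mm to -x. I'll align it and slide it on gently.

step_arm:
  newtons: 40
  series:
    - {"claw": 1, "dp": [-0.035, 0, -0.06], "twist": [0, 0, 0]}
    - {"claw": 1, "dp": [0, 0.3, 0], "twist": [0, 0, 0]}
    - {"claw": 1, "dp": [0, 0.2, 0], "twist": [0, 0, 0]}
    - {"claw": 1, "dp": [0, 0, 0], "twist": [0, 0, 0]}
    - {"claw": 1, "dp": [0, 0, 0], "twist": [0, 0, 0]}

```text
clock: 17.75
tcp_pos: [0.6585, 0.1692, 0.0795]
ee_rot: [-2.219, -2.223, -0.0]
force: [0.5, -0.4, -4.6]
opening: 0.517
finger_force: 54.5
```

step_arm:
  series:
    - {"claw": 1, "dp": [0.01, 0.1, 0.015], "twist": [0, 0, 0]}
    - {"claw": 1, "dp": [0, 0.15, 0], "twist": [0, 0, 0]}
    - {"claw": 1, "dp": [0, 0.1, 0], "twist": [0, 0, 0]}
    - {"claw": 1, "dp": [0, 0, 0], "twist": [0, 0, 0]}

```text
clock: 18.15
tcp_pos: [0.6589, 0.1875, 0.0802]
ee_rot: [-2.219, -2.223, -0.002]
force: [-1.0, 0.7, -4.8]
opening: 0.517
finger_force: 54.5
```

step_arm:
  series:
    - {"claw": 1, "dp": [0, 0.2, 0], "twist": [0, 0, 0]}
    - {"claw": 1, "dp": [0, 0.2, 0], "twist": [0, 0, 0]}
    - {"claw": 1, "dp": [0, 0.14, 0], "twist": [0, 0, 0]}
    - {"claw": 1, "dp": [0, 0, 0], "twist": [0, 0, 0]}
    - {"claw": 1, "dp": [0, 0, 0], "twist": [0, 0, 0]}

```text
clock: 18.65
tcp_pos: [0.6591, 0.2128, 0.08]
ee_rot: [2.22, 2.222, -0.0]
force: [-0.5, 0.7, -5.5]
opening: 0.516
finger_force: 54.5
```

```bash
python3 - <<'E'
from h import *
d,o=snap("wrist","w11");print(o["clock"],o["tcp_pos"],o["force"])
g=cv2.GaussianBlur(cv2.cvtColor(d["img"],cv2.COLOR_RGB2GRAY),(3,3),0).astype(int)
print(list(zip(range(120,215,2),g[120:215:2,322].tolist())))
E
```

```text
18.65 [0.65908466 0.21280356 0.08002187] [-0.51700189  0.68227333 -5.4786298 ]
[(120, 189), (122, 189), (124, 189), (126, 189), (128, 189), (130, 189), (132, 189), (134, 189), (136, 189), (138, 189), (140, 189), (142, 190), (144, 189), (146, 176), (148, 183), (150, 189), (152, 188), (154, 189), (156, 188), (158, 189), (160, 188), (162, 188), (164, 187), (166, 188), (168, 186), (170, 186), (172, 186), (174, 185), (176, 162), (178, 102), (180, 87), (182, 121), (184, 140), (186, 148), (188, 160), (190, 163), (192, 163), (194, 162), (196, 157), (198, 128), (200, 120), (202, 119), (204, 118), (206, 119), (208, 117), (210, 117), (212, 116), (214, 118)]
```

step_arm:
  series:
    - {"claw": 1, "dp": [0, 0.1, 0], "twist": [0, 0, 0]}
    - {"claw": 1, "dp": [0, 0.08, 0], "twist": [0, 0, 0]}
    - {"claw": 1, "dp": [0, 0, 0], "twist": [0, 0, 0]}
    - {"claw": 1, "dp": [0, 0, 0], "twist": [0, 0, 0]}

```text
clock: 19.1
tcp_pos: [0.6591, 0.2218, 0.0801]
ee_rot: [2.221, 2.222, 0.0]
force: [-0.1, -0.1, -6.0]
opening: 0.523
finger_force: 54.5
```

step_arm:
  series:
    - {"claw": 1, "dp": [0, 0.04, 0], "twist": [0, 0, 0]}
    - {"claw": 1, "dp": [0, 0.02, 0], "twist": [0, 0, 0]}
    - {"claw": 1, "dp": [0, 0, 0], "twist": [0, 0, 0]}
    - {"claw": 1, "dp": [0, 0, 0], "twist": [0, 0, 0]}

```text
clock: 19.5
tcp_pos: [0.6592, 0.2246, 0.0801]
ee_rot: [-2.221, -2.221, -0.0]
force: [0.1, 0.3, -6.0]
opening: 0.516
finger_force: 54.5
```

step_arm:
  series:
    - {"claw": 1, "dp": [0, 0.03, 0], "twist": [0, 0, 0]}
    - {"claw": 1, "dp": [0, 0, 0], "twist": [0, 0, 0]}
    - {"claw": 1, "dp": [0, 0, 0], "twist": [0, 0, 0]}

```text
clock: 19.8
tcp_pos: [0.6592, 0.2246, 0.08]
ee_rot: [2.222, 2.22, -0.003]
force: [-1.2, -4.1, -4.9]
opening: 0.518
finger_force: 54.6
```

step_arm:
  series:
    - {"claw": 1, "dp": [0, 0.03, 0], "twist": [0, 0, 0]}
    - {"claw": 1, "dp": [0, 0, 0], "twist": [0, 0, 0]}
    - {"claw": 1, "dp": [0, 0, 0], "twist": [0, 0, 0]}

```text
clock: 20.1
tcp_pos: [0.6592, 0.2247, 0.0799]
ee_rot: [2.221, 2.219, -0.006]
force: [-1.5, -6.9, -3.7]
opening: 0.515
finger_force: 54.7
```

```bash
python3 - <<'E'
from h import *
d,o=snap("wrist","w12");print(o["clock"],o["tcp_pos"],o["force"])
g=cv2.GaussianBlur(cv2.cvtColor(d["img"],cv2.COLOR_RGB2GRAY),(3,3),0).astype(int)
print(list(zip(range(140,200,2),g[140:200:2,322].tolist())))
h=np.hstack([d["img"][100:250,220:430][:,:,::-1]]);cv2.imwrite("pics/v12.png",cv2.resize(h,None,fx=2.5,fy=2.5))
E
```

```text
20.1 [0.65921376 0.22467222 0.07985791] [-1.45377809 -6.90249718 -3.68651947]
[(140, 188), (142, 187), (144, 187), (146, 187), (148, 188), (150, 188), (152, 188), (154, 187), (156, 187), (158, 186), (160, 187), (162, 187), (164, 186), (166, 186), (168, 186), (170, 186), (172, 186), (174, 185), (176, 183), (178, 153), (180, 90), (182, 104), (184, 137), (186, 142), (188, 156), (190, 163), (192, 163), (194, 162), (196, 156), (198, 128)]
```

The bushing stopped at the shoulder (7 N, no advance), so this is the good one. Draw it off and carry it towards the empty rack.

step_arm:
  newtons: 50
  series:
    - {"claw": 1, "dp": [0, -0.2, 0], "twist": [0, 0, 0]}
    - {"claw": 1, "dp": [0, -0.5, 0], "twist": [0, 0, 0]}
    - {"claw": 1, "dp": [0, -0.6, 0], "twist": [0, 0, 0]}
    - {"claw": 1, "dp": [0, -0.7, 0], "twist": [0, 0, 0]}
    - {"claw": 1, "dp": [0, -0.7, 0.3], "twist": [0, 0, 0]}
    - {"claw": 1, "dp": [-0.26, -0.3, 0.8], "twist": [0, 0, -0.6]}
    - {"claw": 1, "dp": [-0.26, -0.3, 0.8], "twist": [0, 0, -1]}
    - {"claw": 1, "dp": [-0.26, -0.3, 0.8], "twist": [0, 0, -1]}

```text
clock: 20.95
tcp_pos: [0.6198, 0.0479, 0.2166]
ee_rot: [-2.505, -1.894, -0.003]
force: [0.8, 0.0, -5.6]
opening: 0.516
finger_force: 54.5
```

step_arm:
  series:
    - {"claw": 1, "dp": [-0.26, -0.3, 0.8], "twist": [0, 0, -1]}
    - {"claw": 1, "dp": [-0.26, -0.3, 0], "twist": [0, 0, -1]}
    - {"claw": 1, "dp": [-0.26, -0.3, 0], "twist": [0, 0, -1]}
    - {"claw": 1, "dp": [-0.26, -0.3, 0], "twist": [0, 0, -1]}
    - {"claw": 1, "dp": [-0.26, -0.3, 0], "twist": [0, 0, -1]}
    - {"claw": 1, "dp": [-0.26, -0.3, 0], "twist": [0, 0, -1]}
    - {"claw": 1, "dp": [-0.26, -0.3, 0], "twist": [0, 0, -1]}
    - {"claw": 1, "dp": [-0.26, -0.3, 0], "twist": [0, 0, -1]}

```text
clock: 21.75
tcp_pos: [0.516, -0.0719, 0.2554]
ee_rot: [-3.059, -0.713, -0.004]
force: [0.3, -0.8, -5.8]
opening: 0.515
finger_force: 54.5
```

step_arm:
  series:
    - {"claw": 1, "dp": [-0.26, -0.3, 0], "twist": [0, 0, -1]}
    - {"claw": 1, "dp": [-0.26, -0.3, 0], "twist": [0, 0, -1]}
    - {"claw": 1, "dp": [-0.26, -0.3, 0], "twist": [0, 0, -1]}
    - {"claw": 1, "dp": [0, 0, 0], "twist": [0, 0, -1]}
    - {"claw": 1, "dp": [0, 0, 0], "twist": [0, 0, -1]}
    - {"claw": 1, "dp": [0, 0, 0], "twist": [0, 0, 0]}
    - {"claw": 1, "dp": [0, 0, 0], "twist": [0, 0, 0]}

```text
clock: 22.45
tcp_pos: [0.4775, -0.1167, 0.2553]
ee_rot: [-3.14, 0.093, -0.002]
force: [0.1, -1.5, -7.1]
opening: 0.516
finger_force: 54.5
```

```bash
python3 - <<'E'
from h import *
d,o=snap("wrist","w13");print(o["clock"],o["tcp_pos"],o["ee_rot"],o["force"])
h=cv2.cvtColor(d["img"],cv2.COLOR_RGB2HSV);m=cv2.inRange(h,(8,100,40),(16,255,255));m=cv2.morphologyEx(m,cv2.MORPH_OPEN,np.ones((3,3)))
m[:,:382]=0
for c in cv2.findContours(m,0,1)[0]:
    if cv2.contourArea(c)<300: continue
    print(cv2.boundingRect(c),cv2.contourArea(c))
    for z in (0,.036):
        P=np.array([onz(d,u,v,z,o)[:2] for u,v in c[:,0]])*1000
        print(z,cv2.minAreaRect(P.astype(np.float32)))
E
```

```text
22.45 [ 0.47748498 -0.11669361  0.25534404] [-3.13979801e+00  9.34128279e-02 -1.89681795e-03] [ 0.08818195 -1.50031543 -7.14327325]
(394, 120, 121, 64) 5931.5
0 ((488.7921142578125, -302.077880859375), (185.37924194335938, 79.89567565917969), 85.05899047851562)
0.036 ((493.8105773925781, -285.69488525390625), (168.67767333984375, 72.6976089477539), 85.05897521972656)
```

```bash
cat >> h.py <<'E'
def proj(d,o,X):
    T=np.array(d["tool_from_camera"]);Rw=Ro.from_rotvec(o["ee_rot"]).as_matrix()
    c=T[:3,:3].T@(Rw.T@(X-o["tcp_pos"])-T[:3,3]);r=np.arctan2(np.hypot(c[0],c[1]),c[2]);n=np.hypot(c[0],c[1])
    return np.array([d["cx"],d["cy"]])+d["fx"]*r*c[:2]/n
E
python3 - <<'E'
from h import *
for n in ("w13","w2"):
    d=load(n);o=d["o"];g=cv2.cvtColor(d["img"],cv2.COLOR_RGB2HSV).astype(int)
    c=np.array([.4892,-.295]);a=np.radians(-4.9);ex=np.array([np.cos(a),np.sin(a)]);ey=np.array([-ex[1],ex[0]])
    for x in (-.028,.028):
        out=[]
        for s in np.arange(.096,-.1,-.004):
            u,v=proj(d,o,np.array([*(c+ex*x+ey*s),.036]));p=g[int(round(v)),int(round(u))]
            out.append(f"{s*1000:.0f}:{p[0]}/{p[1]}/{p[2]}")
        print(n,x," ".join(out))
    for s in (0,): # cross profile
        print("cross",[ (int(x*1000),*g[tuple(int(round(q)) for q in proj(d,o,np.array([*(c+ex*x+ey*s),0.0]))[::-1])].tolist()) for x in np.arange(-.05,.051,.004)])
E
```

```text
w13 -0.028 96:18/22/116 92:13/130/141 88:14/130/108 84:20/132/159 80:22/138/177 76:14/136/141 72:13/126/121 68:13/127/114 64:13/130/135 60:14/134/143 56:13/118/97 52:12/114/101 48:13/125/114 44:13/131/123 40:14/127/124 36:14/134/116 32:14/124/113 28:13/131/119 24:13/128/118 20:13/125/116 16:14/129/113 12:13/126/113 8:13/129/111 4:20/138/152 -0:19/140/158 -4:13/125/106 -8:12/119/103 -12:13/117/98 -16:14/115/93 -20:13/110/90 -24:13/95/83 -28:11/104/83 -32:13/113/99 -36:14/128/133 -40:12/103/89 -44:14/114/92 -48:13/117/100 -52:13/117/111 -56:13/122/119 -60:13/129/128 -64:13/119/120 -68:13/125/131 -72:12/119/114 -76:19/135/161 -80:20/134/171 -84:23/15/158 -88:20/15/157 -92:22/17/164 -96:24/15/170
w13 0.028 96:19/18/153 92:13/120/115 88:12/98/94 84:16/130/151 80:22/134/177 76:14/130/147 72:13/116/110 68:13/129/119 64:13/128/137 60:14/132/131 56:12/101/86 52:12/112/100 48:13/115/111 44:14/126/121 40:12/126/121 36:13/126/127 32:14/129/121 28:14/129/119 24:14/129/115 20:13/128/120 16:12/131/119 12:14/130/114 8:12/120/115 4:19/137/138 -0:21/144/172 -4:13/121/110 -8:13/121/103 -12:14/117/98 -1
[... 2032 characters left out ...]
-52:13/129/107 -56:14/137/128 -60:14/137/132 -64:14/140/138 -68:14/142/138 -72:12/135/119 -76:17/136/109 -80:19/131/163 -84:19/24/148 -88:24/17/150 -92:19/14/147 -96:24/18/145
cross [(-50, 19, 18, 154), (-46, 16, 19, 149), (-41, 17, 25, 142), (-37, 13, 127, 130), (-33, 13, 129, 109), (-29, 14, 112, 91), (-25, 11, 95, 75), (-21, 14, 137, 138), (-17, 13, 144, 143), (-13, 14, 141, 139), (-9, 14, 139, 136), (-5, 14, 138, 140), (-1, 15, 141, 134), (2, 14, 137, 151), (6, 14, 145, 144), (10, 14, 141, 139), (14, 13, 137, 141), (18, 14, 137, 141), (22, 13, 137, 117), (26, 14, 132, 126), (30, 13, 131, 97), (34, 13, 133, 117), (38, 13, 136, 152), (42, 19, 19, 151), (46, 21, 17, 148), (50, 21, 17, 148)]
```

step_arm:
  series:
    - {"claw": 1, "dp": [0.11, -0.84, -0.8], "twist": [0, 0, -0.25]}
    - {"claw": 1, "dp": [0.11, -0.84, -0.8], "twist": [0, 0, 0]}
    - {"claw": 1, "dp": [0.11, -0.84, -0.8], "twist": [0, 0, 0]}
    - {"claw": 1, "dp": [0, 0, -0.4], "twist": [0, 0, 0]}
    - {"claw": 1, "dp": [0, 0, 0], "twist": [0, 0, 0]}
    - {"claw": 1, "dp": [0, 0, 0], "twist": [0, 0, 0]}

```text
clock: 23.1
tcp_pos: [0.4921, -0.2246, 0.1324]
ee_rot: [-3.138, 0.136, -0.001]
force: [0.7, 0.4, -5.6]
opening: 0.523
finger_force: 54.6
```

step_arm:
  series:
    - {"claw": 1, "dp": [0.035, -0.37, 0], "twist": [0, 0, 0]}
    - {"claw": 1, "dp": [0, 0, -0.6], "twist": [0, 0, 0]}
    - {"claw": 1, "dp": [0, 0, -0.6], "twist": [0, 0, 0]}
    - {"claw": 1, "dp": [0, 0, 0], "twist": [0, 0, 0]}
    - {"claw": 1, "dp": [0, 0, 0], "twist": [0, 0, 0]}

```text
clock: 23.6
tcp_pos: [0.4945, -0.2435, 0.0737]
ee_rot: [3.138, -0.137, 0.003]
force: [0.7, 0.1, -5.2]
opening: 0.516
finger_force: 54.7
```

step_arm:
  series:
    - {"claw": 1, "dp": [0, 0, -0.4], "twist": [0, 0, 0]}
    - {"claw": 1, "dp": [0, 0, -0.2], "twist": [0, 0, 0]}
    - {"claw": 1, "dp": [0, 0, -0.1], "twist": [0, 0, 0]}
    - {"claw": 1, "dp": [0, 0, 0], "twist": [0, 0, 0]}
    - {"claw": 1, "dp": [0, 0, 0], "twist": [0, 0, 0]}

```text
clock: 24.1
tcp_pos: [0.4938, -0.2443, 0.038]
ee_rot: [3.138, -0.14, 0.002]
force: [-0.7, -0.5, -5.8]
opening: 0.515
finger_force: 54.6
```

No contact yet, about 2 mm left to go.

step_arm:
  series:
    - {"claw": 1, "dp": [0, 0.01, -0.04], "twist": [0, 0, 0]}
    - {"claw": 1, "dp": [0, 0, 0], "twist": [0, 0, 0]}
    - {"claw": -0.2, "dp": [0, 0, 0], "twist": [0, 0, 0]}
    - {"claw": -0.6, "dp": [0, 0, 0], "twist": [0, 0, 0]}
    - {"claw": -1, "dp": [0, 0, 0], "twist": [0, 0, 0]}
    - {"claw": -1, "dp": [0, 0, 0], "twist": [0, 0, 0]}
    - {"claw": -1, "dp": [0, 0, 0.3], "twist": [0, 0, 0]}
    - {"claw": -1, "dp": [0, 0, 0.8], "twist": [0, 0, 0]}

```text
clock: 24.9
tcp_pos: [0.4906, -0.2424, 0.0877]
ee_rot: [-3.136, 0.14, 0.012]
force: [1.3, -0.2, -0.2]
opening: 0.997
finger_force: 0.0
```

step_arm:
  series:
    - {"claw": -1, "dp": [0, 0, 1], "twist": [0, 0, 0]}
    - {"claw": -1, "dp": [0, 0, 1], "twist": [0, 0, 0]}
    - {"claw": -1, "dp": [0, 0, 0.8], "twist": [0, 0, 0]}
    - {"claw": -1, "dp": [0, 0, 0], "twist": [0, 0, 0]}
    - {"claw": -1, "dp": [0, 0, 0], "twist": [0, 0, 0]}

```text
clock: 25.4
tcp_pos: [0.4934, -0.2437, 0.2311]
ee_rot: [3.138, -0.14, 0.003]
force: [-0.2, 0.0, -0.8]
opening: 1.001
finger_force: 0.0
```

```bash
python3 - <<'E'
from h import *
d,o=snap("wrist","w14");print(o["clock"],o["tcp_pos"],o["ee_rot"],o["force"],o["opening"])
for c in cv2.findContours(brass(d["img"]),0,2)[0]:
    if cv2.contourArea(c)>800:
        b=cv2.boundingRect(c);print(b);midl(d,o,(b[0]+b[2]/2,b[1]+b[3]/2))
blobs(d,o,.026)
g=cv2.cvtColor(d["img"],cv2.COLOR_RGB2HSV).astype(int)
c=np.array([.4896,-.293]);a=np.radians(-4.9);ex=np.array([np.cos(a),np.sin(a)]);ey=np.array([-ex[1],ex[0]])
for x in (-.028,.028):
    print([(int(s*1000),*g[tuple(int(round(q)) for q in proj(d,o,np.array([*(c+ex*x+ey*s),.036]))[::-1])].tolist()) for s in np.arange(.012,-.09,-.003)])
E
```

```text
25.4 [ 0.49337708 -0.24373306  0.23108425] [ 3.13776799 -0.13992346  0.0033998 ] [-0.24112199  0.0400784  -0.78831376] 1.0007077795127928
(303, 137, 43, 90)
mid 0.4869 -0.2425 dir deg -4.6 width 0.045 ends(z,ztop) [[0.5384, -0.2474], [0.5399, -0.2475], [0.4405, -0.2363], [0.449, -0.2372]]
(135, 34, 68, 53)
mid 0.6498 -0.0838 dir deg -53.8 width 0.0682 ends(z,ztop) [[0.6713, -0.1188], [0.6634, -0.1281], [0.6257, -0.0458], [0.621, -0.0602]]
px [324. 180.] centre mm 484.1 -242.0 size 48.4 105.9 ang 85.6
px [170.  61.] centre mm 653.8 -64.9 size 42.1 96.3 ang 6.9
[(12, 14, 121, 84), (9, 15, 126, 79), (6, 12, 120, 83), (3, 18, 149, 120), (0, 19, 154, 129), (-2, 14, 133, 88), (-5, 13, 129, 83), (-8, 13, 123, 79), (-11, 12, 126, 77), (-14, 14, 119, 77), (-17, 15, 113, 77), (-20, 14, 107, 74), (-23, 13, 122, 71), (-26, 14, 113, 72), (-29, 13, 99, 67), (-32, 9, 101, 68), (-35, 13, 113, 79), (-38, 13, 130, 106), (-41, 14, 136, 139), (-44, 14, 141, 132), (-47, 14, 121, 97), (-50, 14, 122, 92), (-53, 12, 123, 95), (-56, 12, 119, 105), (-59, 14, 127, 110), (-62, 14, 137, 119), (-65, 13, 133, 111), (-68, 13, 134, 129), (-71, 14, 132, 112), (-74, 13, 121, 101), (-77, 21, 141, 157), (-80, 19, 130, 151), (-83, 20, 23, 133), (-86, 21, 18, 144)]
[(12, 13, 134, 105), (9, 13, 129, 109), (6, 14, 135, 106), (3, 21, 131, 119), (0, 24, 137, 169), (-2, 18, 138, 120), (-5, 13, 125, 102), (-8, 14, 128, 96), (-11, 13, 125, 96), (-14, 12, 119, 90), (-17, 13, 119, 90), (-20, 12, 111, 85), (-23, 12, 111, 83), (-26, 15, 108, 78), (-29, 15, 110, 72), (-32, 13, 100, 74), (-35, 14, 116, 92), (-38, 13, 128, 112), (-41, 13, 132, 122), (-44, 12, 114, 98), (-47, 12, 97, 79), (-50, 15, 122, 86), (-53, 11, 113, 95), (-56, 14, 125, 100), (-59, 13, 126, 113), (-62, 13, 129, 134), (-65, 14, 132, 137), (-68, 14, 133, 136), (-71, 13, 126, 123), (-74, 14, 122, 111), (-77, 22, 135, 168), (-80, 20, 138, 165), (-83, 20, 20, 151), (-86, 22, 17, 161)]
```

```bash
python3 -c "
from h import *
print(finish_job())"
```

```text
the job is handed in; nothing more can be done
None
```

The job is handed in at 25.4 s on the clock: the oversize bushing is in the reject tray and the good one, stopped by the shoulder at about 7 N, is seated in groove 1 of the empty rack; I viewed 11 pictures, one over the limit of 10.

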